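# Empty the bead drying hood onto the notched lift

## Task

Empty the drying hood: lift its lid to about 75 degrees, let go and see that it stays there by itself, then stand every bead stand from inside upright on the low shelf of the lift. When all of them are on it, raise the loaded shelf until its catch holds it by itself in the upper of its two notches, and shut the lid again. Leave the mug and the jar where they are.

Things in the scene. Friction and masses are not known exactly. Their poses are not given: they have to be found in the camera images.
- hood: grey drying hood fixed to the table: tray base 200 (x) x 260 (y) mm, inner floor 30 mm and rim 45 mm above the table, walls 6 mm; the back of the floor (own x above 15 mm) is taken up by a grey fan housing, its top 55 mm above the table. Origin: centre of the underside, z up. Its -x side is the front with the lid's handle, +x carries the hinge. Place and yaw vary.
- lid (a joint): lid angle, rad: 0 shut, grows as it opens upward, stop at 1.9. White hollow cover 200 x 260 x 71 mm high, open below, 5 mm walls, 0.34 to 0.46 kg. The hinge is stiff (0.2 N m): left alone, the lid stays anywhere from about 50 to 88 degrees, falls shut from lower angles and falls back to its stop from beyond upright.
- lid_handle (a point): middle of the handle: round steel bar 10 mm thick, 100 mm long, along the hood's y, 45 mm in front of the lid's front (40 mm gap for a finger). Shut, it is 245 mm from the hinge line, 30 mm above it, 75 mm above the table, 41 mm below the lid's top. Pinch it from above, fingers closing along the hood's x; it turns between the fingers. Moves with the lid.
- lid_hinge (a point): middle of the lid's hinge line, which runs along the hood's y at the far rim, 45 mm above the table.
- lift: fixed base of the notched lift, 170 x 170 mm steel plate with a guide column. Origin: centre of the underside on the table, z up. Place and yaw vary. The shelf lies above it.
- shelf (a joint): height of the lift's shelf over its lowest rest, m: 0 down (start). A sprung catch holds it at 0.030 (lower notch) and 0.060 (upper notch); top stop 0.067. Lift it 3 to 5 mm past a notch and let it down: the catch clicks in by itself, and it cannot go down again. The shelf weighs 0.45 kg; the catch adds about 2 N.
- shelf_floor (a point): centre of the shelf's upper surface, 111 mm above the table when down; moves with it, x and y along its sides. Plywood tray 190 (x) x 200 (y) mm outside, rim 6 mm thick and 10 mm high; a lifting knob stands at its centre. Stands fit two on each side of the knob: centres at x = +-40 mm, y = +-58 mm, fins along x.
- shelf_grip (a point): point on the lifting knob's axis, 39 mm above the shelf's surface; moves with it: upright steel stem 14 mm thick, on top a black head 28 mm wide, 52 to 66 mm above the shelf's surface. Grip the stem just under the head from above, fingers closing along the shelf's x.
- stand1: wooden stand like an upside-down T carrying 3 brown clay beads, 80 g: base 64 x 44 x 10 mm; on it, along own x, a fin 60 long x 16 thick, 10 to 40 mm above the underside, gripped across its thickness (own y); above it 3 pins in a row with 16 mm beads, up to 69 mm. Origin: centre of underside, z up. None if absent. Starts on the hood's inner floor, fin roughly along the hood's x.
- stand2: wooden stand like an upside-down T carrying 3 brown clay beads, 80 g: base 64 x 44 x 10 mm; on it, along own x, a fin 60 long x 16 thick, 10 to 40 mm above the underside, gripped across its thickness (own y); above it 3 pins in a row with 16 mm beads, up to 69 mm. Origin: centre of underside, z up. None if absent. Starts on the hood's inner floor, fin roughly along the hood's x.
- stand3: wooden stand like an upside-down T carrying 3 brown clay beads, 80 g: base 64 x 44 x 10 mm; on it, along own x, a fin 60 long x 16 thick, 10 to 40 mm above the underside, gripped across its thickness (own y); above it 3 pins in a row with 16 mm beads, up to 69 mm. Origin: centre of underside, z up. None if absent. Starts on the hood's inner floor, fin roughly along the hood's x.
- stand4: wooden stand like an upside-down T carrying 3 brown clay beads, 80 g: base 64 x 44 x 10 mm; on it, along own x, a fin 60 long x 16 thick, 10 to 40 mm above the underside, gripped across its thickness (own y); above it 3 pins in a row with 16 mm beads, up to 69 mm. Origin: centre of underside, z up. None if absent. Starts on the hood's inner floor, fin roughly along the hood's x.
- mug: bystander: loose white mug, 76 mm wide, 85 mm high, handle to one side; origin at its underside.
- glue: bystander: loose amber glass jar, 52 mm wide, 110 mm high; origin at its underside.

How it is judged:
On the way, in this order (a step that is already met when the one before it is completed fails the run):
1. the lid stands open by itself between 60 and 88 degrees, untouched, for one second (value of joint lid between 1.047 and 1.536 rad and velocity of joint lid between -0.05 and 0.05 rad/s and contact force between each of the fingers, the arm and hood below 0.1 N), for 1 s.
2. every bead stand stands upright on the shelf, let go, with the shelf still down (x of stand1 in the frame of shelf_floor between -0.08 and 0.08 m and y of stand1 in the frame of shelf_floor between -0.085 and 0.085 m and z of stand1 in the frame of shelf_floor between -0.006 and 0.006 m and angle between each of stand1, stand2, stand3, stand4's own z axis and vertical below 0.12 rad and linear speed of each of stand1, stand2, stand3, stand4 below 0.03 m/s and contact force between the fingers and stand1 below 0.1 N and x of stand2 in the frame of shelf_floor between -0.08 and 0.08 m and y of stand2 in the frame of shelf_floor between -0.085 and 0.085 m and z of stand2 in the frame of shelf_floor between -0.006 and 0.006 m and contact force between the fingers and stand2 below 0.1 N and x of stand3 in the frame of shelf_floor between -0.08 and 0.08 m and y of stand3 in the frame of shelf_floor between -0.085 and 0.085 m and z of stand3 in the frame of shelf_floor between -0.006 and 0.006 m and contact force between the fingers and stand3 below 0.1 N and x of stand4 in the frame of shelf_floor between -0.08 and 0.08 m and y of stand4 in the frame of shelf_floor between -0.085 and 0.085 m and z of stand4 in the frame of shelf_floor between -0.006 and 0.006 m and contact force between the fingers and stand4 below 0.1 N and value of joint shelf below 0.02 m), for 0.3 s.
3. the loaded shelf is held by its catch in the upper notch, untouched (value of joint shelf between 0.054 and 0.065 m and contact force between each of the fingers, the arm and lift below 0.1 N and x of stand1 in the frame of shelf_floor between -0.08 and 0.08 m and y of stand1 in the frame of shelf_floor between -0.085 and 0.085 m and z of stand1 in the frame of shelf_floor between -0.006 and 0.006 m and angle between each of stand1, stand2, stand3, stand4's own z axis and vertical below 0.12 rad and linear speed of each of stand1, stand2, stand3, stand4 below 0.03 m/s and contact force between the fingers and stand1 below 0.1 N and x of stand2 in the frame of shelf_floor between -0.08 and 0.08 m and y of stand2 in the frame of shelf_floor between -0.085 and 0.085 m and z of stand2 in the frame of shelf_floor between -0.006 and 0.006 m and contact force between the fingers and stand2 below 0.1 N and x of stand3 in the frame of shelf_floor between -0.08 and 0.08 m and y of stand3 in the frame of shelf_floor between -0.085 and 0.085 m and z of stand3 in the frame of shelf_floor between -0.006 and 0.006 m and contact force between the fingers and stand3 below 0.1 N and x of stand4 in the frame of shelf_floor between -0.08 and 0.08 m and y of stand4 in the frame of shelf_floor between -0.085 and 0.085 m and z of stand4 in the frame of shelf_floor between -0.006 and 0.006 m and contact force between the fingers and stand4 below 0.1 N), for 0.5 s.
At the end, for the whole second after the job is handed in: every present bead stand is upright (within 7 degrees) and flat on the shelf inside its rim, at rest and let go; the shelf rests untouched on its catch in the upper notch (0.054 to 0.065 m above its lowest rest); the lid is shut (within 0.04 rad) (all of step 3 and value of joint lid below 0.04 rad and contact force between each of the fingers, the arm and hood below 0.1 N and velocity of joint lid between -0.05 and 0.05 rad/s).
It fails at once if the mug is moved by more than 3 cm (distance of mug from where it was at the start of the episode above 0.03 m).
It fails at once if the jar is moved by more than 3 cm (distance of glue from where it was at the start of the episode above 0.03 m).
Of stand1, stand2, stand3, stand4 only 2 to 4 are there at a start; the rules pass over those that are not, and their reading is None.
At some moment in a run one of stand1, stand2, stand3, stand4 may be knocked a few centimetres aside while the robot is not near it.
It also fails if it takes over 210 s, if anything falls off the work surface, if the arm or the gripper's body presses on something with over 40 N, if the wrist force passes 120 N, or if a joint passes its speed limit or range.

## Robot

A 6-joint arm with a two-finger parallel gripper is mounted at the origin on the work surface. World frame = base frame: x ahead of the robot, y to its left, z up, the work surface at z = 0. Lengths are in m, angles in rad, forces in N, time in s.
With the tool pointing down it reaches from about 0.3 to 0.875 m from the base axis. Payload 6.4 kg.
Tool frame: the origin (TCP) lies midway between the tips of the shut fingers; the grasp point (between the pads) lies 19 mm behind it (ctrl.hold_point_z is the distance from the TCP to the grasp point, in m); z points along the fingers, y is the line along which they close (so a half turn about z gives the same grasp; the last joint's range is limited). The gripper opens to 85 mm and grips with 20 to 120 N. Pads are 22 mm wide; open, the fingers measure 114 mm over their backs; the gripper's body (76 mm by 85 mm) begins 54 mm behind the grasp point. The pads swing forward as they close: fully open they stand 13 mm farther back than shut.
Start: joints at [-1.348, 0.181, 1.607, -0, 1.354, -0.206], TCP at [0.239, -0.523, 0.211] pointing down, gripper open.
Joint ranges: [-2.99, 2.99], [-0.89, 2.07], [0.3, 2.58], [-1.14, 4.28], [0, 2.63], [-3.12, 3.12]. Speed limits (rad/s): [2.57, 2.57, 3.01, 3.14, 3.14, 3.14].

## Interface

Orientations are given as a unit quaternion [w, x, y, z].
In Python, from bench import ctrl gives the robot as it stands.
- The arm moves only by the tool carry_out, never from a script. Its argument "plan" is text: rows parted by semicolons, each of 6 numbers parted by spaces: the shift along the tool's x, y, z as a fraction of full scale, then the turn, a rotation vector about the tool's x, y, z as a fraction of full scale. A call has exactly 8 rows; each row shifts and turns the commanded pose from where the row before left it, along the tool's axes as they then stand; what a row does not reach is not made up. Full scale, the value 1, is 40 mm for a shift and 0.1 rad for a turn. A row lasts 1/12 s, in which the tool goes at most 41.7 mm and 7.16 degrees, less where a joint would pass 70% of its speed; a pose out of reach is approached as far as the arm can. A call with a number of a shift or a turn outside -1 to 1 is refused whole. A call with a gripper value outside its range is refused whole. "claw" is the gripper's target within -1 to 1 (shut at 1, half-way at 0, fully open at -1), set as the call begins (left out, the last holds). The fingers move at their own pace and stop on an object; the grip force is fixed at half the most. Time passes only in rows, so rows that do not move let the fingers close, or fill a call up. It gives the time, the measured TCP pose, the force, the opening and the grip force at its end, in the units of the state.
- ctrl.get_obs(): the state, without advancing time (a new reading comes with each control period).
- ctrl.camera(name): name is "side" or "top"; returns a dict with "pixels" (480x640x3 uint8, red, green, blue), "mtx" (3x3 intrinsics, pixels), "k1" (the pictures are not rectified: a ray, as slopes to the right and down, at radius r is drawn at 1 + k1 r^2 times it, then the intrinsics apply), "R" (3x3) and "t" (3): a world point X has camera coordinates R X + t. Camera axes: x right, y down, z forward; pixel columns grow to the right and rows downward; lengths in m; the calibration is good to about 2 mm. A picture is of the moment at which its call begins. There is no depth.
- ctrl.hand_in(): hands the job in; it is judged then, once.
The state is a dict: "time_s": time; "q": joint angles; "dq": joint speeds; "joint_efforts": joint torques, N m; "eef_pos": TCP position; "eef_rot": TCP orientation; "wrist_force": force on the tool from outside, world axes, zero at the start; "torque": the same for the moment, N m; "opening": opening from 0.0 (shut) to 1.0 (fully open); "grasp_force": force on a finger pad.
Only numpy, scipy, OpenCV 4.12 (cv2) and the standard library are available. Lean on these libraries where they do the work, as an engineer would, in place of code of your own. Each camera call takes 0.05 s, during which the arm holds its last target. There are 200 camera calls.

## Working session

There is one attempt and no reset: what is moved stays moved. The work goes in short steps, Python scripts to look and compute and a tool call to move; the robot and the scene stay as the last step left them, time stands still between calls to the robot, and variables do not carry over. Pictures are saved under pics/ and viewed, at most 14 in all, crops included, and the job is handed in when it is done.

Besides the shell and the picture viewer there is one more tool, called in YAML: its name, and indented under it one key for each argument. carry_out: Moves the arm, as the interface text tells. Shift numbers are shares of 40 mm and turn numbers shares of 0.1 rad, none past 1 either way. Its arguments: {"type":"object","properties":{"plan":{"type":"string"},"claw":{"type":"number"}},"required":["plan"]}

```bash
ls; mkdir -p pics; cat > h.py <<'E'
import numpy as np, cv2, json
from bench import ctrl
from scipy.spatial.transform import Rotation as Ro
def snap(name,fn=None):
    c=ctrl.camera(name)
    np.savez(f'{name}.npz',**{k:np.array(c[k]) for k in c})
    if fn: cv2.imwrite('pics/'+fn,np.array(c['pixels'])[:,:,::-1])
    return c
def load(name): return dict(np.load(f'{name}.npz'))
def dist(c): return np.array([float(c['k1']),0,0,0,0])
def proj(c,X):
    X=np.atleast_2d(np.array(X,float)); 
    return cv2.projectPoints(X,cv2.Rodrigues(np.array(c['R']))[0],np.array(c['t'],float),np.array(c['mtx'],float),dist(c))[0][:,0]
def ray(c,u,v):
    p=cv2.undistortPoints(np.array([[[u,v]]],float),np.array(c['mtx'],float),dist(c))[0,0]
    R=np.array(c['R']);t=np.array(c['t']);d=R.T@np.array([p[0],p[1],1]); return -R.T@t,d
def at(c,u,v,z):
    o,d=ray(c,u,v); return o+d*(z-o[2])/d[2]
def crop(c,x0,y0,x1,y1,s,fn):
    p=np.array(c['pixels'])[y0:y1,x0:x1,::-1]; cv2.imwrite('pics/'+fn,cv2.resize(p,None,fx=s,fy=s,interpolation=cv2.INTER_CUBIC))
E
python3 - <<'E'
from h import *
for n in('top','side'):
    c=snap(n,n+'0.png'); print(n,-np.array(c['R']).T@c['t'],c['R'][2],c['k1'])
print(ctrl.get_obs(),ctrl.hold_point_z)
E
```

```text
pics
top [0.35187887 0.07995588 1.375634  ] [ 1.04316167e-01 -5.32780177e-04 -9.94544043e-01] -0.11013550346611677
side [0.21293705 0.86604135 0.7194459 ] [ 0.27359479 -0.75938335 -0.59032434] -0.02344067489569316
{'time_s': 0.1, 'q': array([-1.34833291e+00,  1.81517574e-01,  1.60787344e+00, -1.56822739e-05,
        1.35383918e+00, -2.06320468e-01]), 'dq': array([ 0.00052848, -0.00182253, -0.00225347,  0.00062673,  0.00139616,
       -0.00060175]), 'joint_efforts': array([ 6.83951730e-04, -4.45875549e+01, -3.52236414e+01, -1.57680993e-04,
        4.21084071e-03, -1.31758770e-05]), 'eef_pos': array([ 0.23894619, -0.5224196 ,  0.21036242]), 'eef_rot': array([-8.18680142e-04,  9.77105253e-01,  2.12754916e-01, -1.42642823e-05]), 'wrist_force': array([ 0.51051444, -1.32609334,  0.36855807]), 'torque': array([-0.04689659,  0.00211799,  0.05401855]), 'grasp_force': 0.0, 'opening': 1.0003657358779694} 0.0187
```

View pics/top0.png

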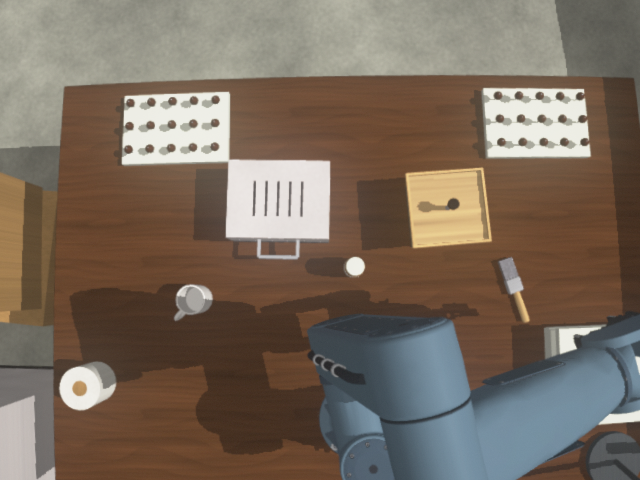

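View pics/side0.png

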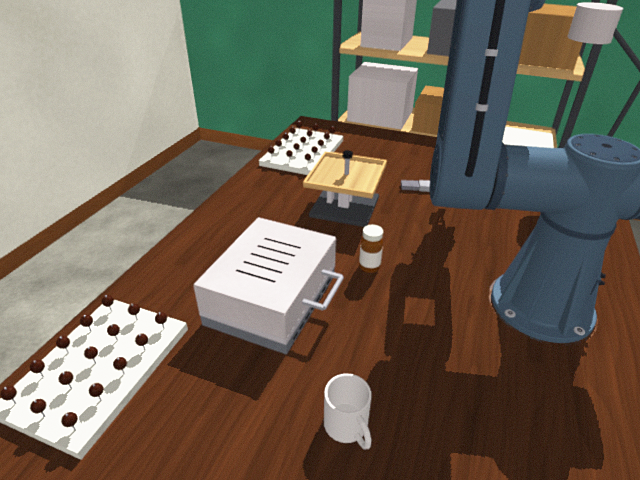

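Top view: lid at (226–330, 160–240), handle about (278,257), shelf corners about (405,173), (484,168), (491,241), (412,247), knob (453,204), jar (354,267), mug (193,299). Now closer crops.

```bash
python3 - <<'E'
from h import *
c=load('top'); 
a=np.array(c['pixels'])[:,:,::-1]
l=cv2.resize(a[150:270,215:340],None,fx=5,fy=5,interpolation=cv2.INTER_CUBIC)[:600]
cv2.imwrite('pics/c1.png',l)
crop(c,395,155,505,260,5,'c2.png')
for n,(u,v,z) in dict(A=(228,160,.116),B=(330,161,.116),C=(329,240,.116),D=(226,238,.116),h=(278,257,.08),s1=(405,173,.121),s2=(484,168,.121),s3=(491,241,.121),s4=(412,247,.121),k=(453,204,.177)).items(): print(n,at(c,u,v,z).round(4))
E
```

```text
A [0.6784 0.3299 0.116 ]
B [0.6702 0.069  0.116 ]
C [0.4683 0.0753 0.116 ]
D [0.4779 0.3339 0.116 ]
h [0.4302 0.2067 0.08  ]
s1 [ 0.6348 -0.1205  0.121 ]
s2 [ 0.6455 -0.3248  0.121 ]
s3 [ 0.4577 -0.3325  0.121 ]
s4 [ 0.4465 -0.1313  0.121 ]
k [ 0.5444 -0.2253  0.177 ]
```

View pics/c1.png

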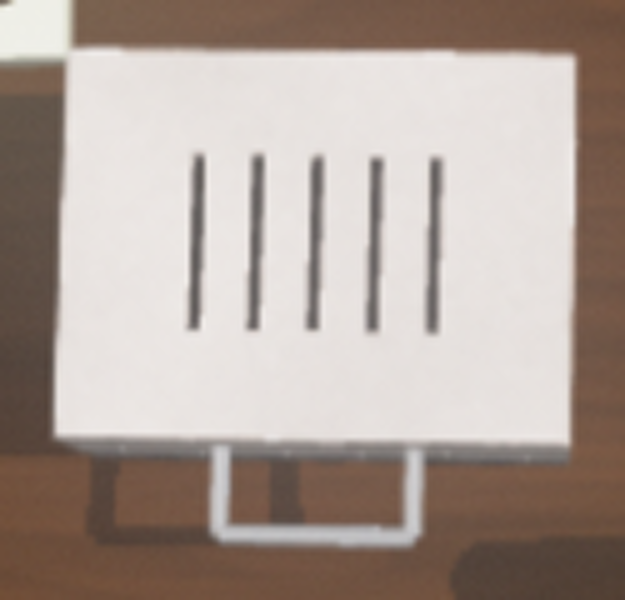

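View pics/c2.png

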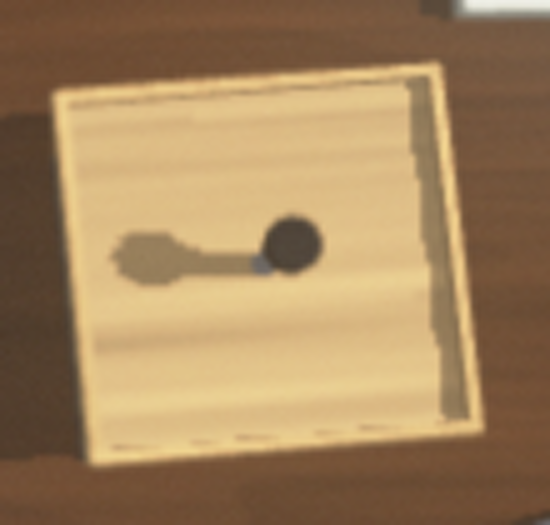

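Crop: lid corners (68,49), (576,56), (570,445), (55,437), handle bar (216,532)–(414,539). Shelf crop: corners (52,90), (440,63), (484,433), (90,465), knob head (292,243).

```bash
python3 - <<'E'
from h import *
from scipy.optimize import least_squares
c=load('top')
f=lambda p,o:(np.array(p)+.5)/5-.5+np.array(o)
def fit(pix,mod,x0):
    M=np.array(mod)
    def W(p): 
        R=np.array([[np.cos(p[2]),-np.sin(p[2])],[np.sin(p[2]),np.cos(p[2])]])
        return np.c_[M[:,:2]@R.T+p[:2],M[:,2]]
    r=least_squares(lambda p:(proj(c,W(p))-pix).ravel(),x0); print(r.x.round(4),r.fun.round(1)); return r.x
h=fit([f(p,(215,150)) for p in [(68,49),(576,56),(570,445),(55,437),(315,536)]],[(.1,.13,.116),(.1,-.13,.116),(-.1,-.13,.116),(-.1,.13,.116),(-.145,0,.077)],[.57,.2,0])
s=fit([f(p,(395,155)) for p in [(52,90),(440,63),(484,433),(90,465),(292,243)]],[(.095,.1,.121),(.095,-.1,.121),(-.095,-.1,.121),(-.095,.1,.121),(0,0,.177)],[.54,-.22,0])
C,S=np.cos(h[2]),np.sin(h[2])
print('handle',h[0]-.145*C,h[1]-.145*S,'hinge',h[0]+.1*C,h[1]+.1*S)
o=ctrl.get_obs();q=o['eef_rot'];R=Ro.from_quat(np.r_[q[1:],q[0]]).as_matrix();print(R.round(3))
# jar, mug
print('jar',at(c,354,267,.11),'mug',at(c,193,298,.085))
E
```

```text
[ 0.5758  0.2026 -0.0337] [ 0.1 -0.   0.1 -0.2  0.1  0.1 -0.4  0.1  0.2  0. ]
[ 0.5464 -0.2266  0.0619] [ 0.2  0.3 -0.2  0.1 -0.5 -0.2 -0.  -0.2  0.5 -0. ]
handle 0.4308632245014918 0.20751295013545465 hinge 0.6757241067762951 0.19925774985897
[[ 0.909  0.416 -0.   ]
 [ 0.416 -0.909  0.002]
 [ 0.    -0.002 -1.   ]]
jar [0.39995712 0.01400297 0.11      ] mug [0.32843974 0.42536424 0.085     ]
```

```bash
cat >> h.py <<'E'
HOOD=np.array([.5758,.2026,-.0337]); SHELF=np.array([.5464,-.2266,.0619])
def w(F,x,y):
    C,S=np.cos(F[2]),np.sin(F[2]); return np.array([F[0]+C*x-S*y,F[1]+S*x+C*y])
def Rdown(psi):  # tool y along world heading psi, z down
    y=np.array([np.cos(psi),np.sin(psi),0]);z=np.array([0,0,-1.]);return np.c_[np.cross(y,z),y,z]
def cur():
    o=ctrl.get_obs();q=o['eef_rot'];return np.array(o['eef_pos']),Ro.from_quat(np.r_[q[1:],q[0]]).as_matrix()
def plan(*wps,slow=1.0,start=None):
    """wps: (x,y,z_tcp,psi,calls) ; psi folded to nearest half-turn unless None"""
    p,R=start or cur()
    for x,y,z,psi,n in wps:
        p1=np.array([x,y,z]); a=np.arctan2(R[1,1],R[0,1])
        if psi is None: psi=a
        psi=a+(psi-a+np.pi/2)%np.pi-np.pi/2
        N=8*n; 
        for i in range(N):
            k=N-i; pt=p+(p1-p)/k; rv=Ro.from_matrix(R.T@Rdown(psi)).as_rotvec()/k
            d=np.round(np.r_[R.T@(pt-p)/.04,rv/.1],2)+0.
            if abs(d).max()>1: print('TOO FAST',d)
            p=p+R@d[:3]*.04; R=R@Ro.from_rotvec(d[3:]*.1).as_matrix()
            print(' '.join('%g'%v for v in d),end='; ' if i%8<7 else '\n')
        print('->',p.round(4),'yaw',np.degrees(np.arctan2(R[1,1],R[0,1])).round(1))
    return p,R
E
python3 - <<'E'
from h import *
plan((.42,-.25,.28,np.radians(-30),2),(.4309,.2075,.20,HOOD[2],2),(.4309,.2075,.058,HOOD[2],1))
E
```

```text
0.43 -0.27 -0.11 0 0 -0.39; 0.44 -0.25 -0.11 0 0 -0.39; 0.45 -0.24 -0.11 0 0 -0.39; 0.46 -0.22 -0.11 0 0 -0.39; 0.47 -0.2 -0.11 0 0 -0.39; 0.48 -0.18 -0.11 0 0 -0.38; 0.49 -0.16 -0.11 0 0 -0.39; 0.49 -0.14 -0.11 0 0 -0.38
0.5 -0.12 -0.11 0 0 -0.39; 0.5 -0.1 -0.11 0 0 -0.38; 0.5 -0.09 -0.11 0 0 -0.39; 0.51 -0.07 -0.1 0 0 -0.38; 0.51 -0.05 -0.11 0 0 -0.39; 0.51 -0.02 -0.1 0 0 -0.38; 0.51 -0.01 -0.11 -0.01 -0.01 -0.39; 0.52 0.02 -0.1 0 0 -0.38
-> [ 0.4202 -0.25    0.2799] yaw -30.0
0.63 -0.34 0.13 0 0 -0.31; 0.64 -0.32 0.12 0 0 -0.31; 0.65 -0.3 0.13 0 0 -0.31; 0.66 -0.28 0.12 0 0 -0.31; 0.66 -0.26 0.13 0 0 -0.31; 0.67 -0.24 0.12 0 0 -0.3; 0.68 -0.22 0.13 0 0 -0.31; 0.69 -0.2 0.12 0 0 -0.3
0.69 -0.18 0.13 0 0 -0.31; 0.7 -0.16 0.12 0 0 -0.3; 0.7 -0.14 0.13 0 0 -0.31; 0.71 -0.12 0.12 0 0 -0.3; 0.71 -0.1 0.13 0 0 -0.31; 0.71 -0.08 0.12 0 0 -0.3; 0.71 -0.05 0.13 0 0 -0.31; 0.71 -0.03 0.12 0 0 -0.3
-> [0.431  0.2074 0.2   ] yaw -1.9
0 0 0.44 0 0 0; 0 0 0.44 0 0 0; 0 0 0.45 0 0 0; 0 0 0.44 0 0 0; 0 0 0.45 0 0 0; 0 0 0.44 0 0 0; 0 0 0.45 0 0 0; 0 0 0.44 0 0 0
-> [0.431  0.2074 0.058 ] yaw -1.9
```

carry_out:
  plan: "0.43 -0.27 -0.11 0 0 -0.39; 0.44 -0.25 -0.11 0 0 -0.39; 0.45 -0.24 -0.11 0 0 -0.39; 0.46 -0.22 -0.11 0 0 -0.39; 0.47 -0.2 -0.11 0 0 -0.39; 0.48 -0.18 -0.11 0 0 -0.38; 0.49 -0.16 -0.11 0 0 -0.39; 0.49 -0.14 -0.11 0 0 -0.38"
  claw: 0

```text
time_s: 0.77
eef_pos: [0.3295, -0.3856, 0.2462]
eef_rot: [-0.0, 0.932, 0.362, -0.0]
wrist_force: [0.4, 0.1, -0.1]
opening: 0.498
grasp_force: 0.0
```

carry_out:
  plan: "0.5 -0.12 -0.11 0 0 -0.39; 0.5 -0.1 -0.11 0 0 -0.38; 0.5 -0.09 -0.11 0 0 -0.39; 0.51 -0.07 -0.1 0 0 -0.38; 0.51 -0.05 -0.11 0 0 -0.39; 0.51 -0.02 -0.1 0 0 -0.38; 0.51 -0.01 -0.11 0 0 -0.39; 0.52 0.02 -0.1 0 0 -0.38"

```text
time_s: 1.43
eef_pos: [0.4205, -0.2493, 0.2803]
eef_rot: [-0.0, 0.866, 0.501, -0.0]
wrist_force: [0.1, 0.4, 0.1]
opening: 0.5
grasp_force: 0.0
```

carry_out:
  plan: "0.63 -0.34 0.13 0 0 -0.31; 0.64 -0.32 0.12 0 0 -0.31; 0.65 -0.3 0.13 0 0 -0.31; 0.66 -0.28 0.12 0 0 -0.31; 0.66 -0.26 0.13 0 0 -0.31; 0.67 -0.24 0.12 0 0 -0.3; 0.68 -0.22 0.13 0 0 -0.31; 0.69 -0.2 0.12 0 0 -0.3"

```text
time_s: 2.1
eef_pos: [0.4261, -0.0203, 0.2399]
eef_rot: [-0.0, 0.798, 0.603, -0.0]
wrist_force: [0.8, 0.4, -0.0]
opening: 0.498
grasp_force: 0.0
```

carry_out:
  plan: "0.69 -0.18 0.13 0 0 -0.31; 0.7 -0.16 0.12 0 0 -0.3; 0.7 -0.14 0.13 0 0 -0.31; 0.71 -0.12 0.12 0 0 -0.3; 0.71 -0.1 0.13 0 0 -0.31; 0.71 -0.08 0.12 0 0 -0.3; 0.71 -0.05 0.13 0 0 -0.31; 0.71 -0.03 0.12 0 0 -0.3"

```text
time_s: 2.77
eef_pos: [0.4305, 0.2084, 0.1998]
eef_rot: [-0.0, 0.718, 0.696, -0.0]
wrist_force: [1.4, 0.0, 0.1]
opening: 0.496
grasp_force: 0.0
```

carry_out:
  plan: "0 0 0.44 0 0 0; 0 0 0.44 0 0 0; 0 0 0.45 0 0 0; 0 0 0.44 0 0 0; 0 0 0.45 0 0 0; 0 0 0.44 0 0 0; 0 0 0.45 0 0 0; 0 0 0.44 0 0 0"

```text
time_s: 3.43
eef_pos: [0.4307, 0.2069, 0.0573]
eef_rot: [-0.0, 0.719, 0.695, -0.0]
wrist_force: [0.0, -0.2, 0.3]
opening: 0.503
grasp_force: 0.0
```

carry_out:
  plan: "0 0 0 0 0 0; 0 0 0 0 0 0; 0 0 0 0 0 0; 0 0 0 0 0 0; 0 0 0 0 0 0; 0 0 0 0 0 0; 0 0 0 0 0 0; 0 0 0 0 0 0"
  claw: 1

```text
time_s: 4.1
eef_pos: [0.4321, 0.2073, 0.0603]
eef_rot: [0.001, 0.719, 0.695, 0.001]
wrist_force: [-3.6, 0.3, 7.2]
opening: 0.003
grasp_force: 3.8
```

```bash
python3 - <<'E'
from h import *
p,R=cur(); p0=p.copy()
hx=np.array([np.cos(HOOD[2]),np.sin(HOOD[2]),0])
pos=lambda t: np.array([-.245*np.cos(t)+.03*np.sin(t), .245*np.sin(t)+.03*np.cos(t)])
T=np.radians(76); n=40
for i in range(n):
    d=pos(T*(i+1)/n)-pos(0); tgt=p0+hx*d[0]+np.array([0,0,d[1]])
    v=np.round(R.T@(tgt-p)/.04,2)+0.; p=p+R@v*.04
    print('%g %g %g 0 0 0'%tuple(v),end='; ' if i%8<7 else '\n')
print(p0,p)
E
```

```text
0 0.03 -0.2 0 0 0; 0 0.03 -0.2 0 0 0; 0 0.05 -0.2 0 0 0; 0 0.04 -0.2 0 0 0; 0 0.06 -0.2 0 0 0; 0 0.06 -0.2 0 0 0; 0 0.07 -0.19 0 0 0; 0 0.07 -0.19 0 0 0
0 0.09 -0.19 0 0 0; 0 0.08 -0.18 0 0 0; 0 0.1 -0.18 0 0 0; 0 0.09 -0.18 0 0 0; 0 0.11 -0.18 0 0 0; 0 0.11 -0.17 0 0 0; 0 0.12 -0.17 0 0 0; 0 0.12 -0.16 0 0 0
0 0.13 -0.16 0 0 0; 0 0.13 -0.16 0 0 0; 0 0.14 -0.15 0 0 0; 0 0.14 -0.15 0 0 0; 0 0.15 -0.14 0 0 0; 0 0.15 -0.14 0 0 0; 0 0.15 -0.13 0 0 0; 0 0.16 -0.13 0 0 0
0 0.17 -0.12 0 0 0; 0 0.17 -0.11 0 0 0; 0 0.17 -0.11 0 0 0; 0 0.18 -0.11 0 0 0; 0 0.18 -0.1 0 0 0; 0 0.18 -0.09 0 0 0; 0 0.18 -0.08 0 0 0; 0 0.19 -0.08 0 0 0
0 0.19 -0.08 0 0 0; 0 0.2 -0.07 0 0 0; 0 0.19 -0.06 0 0 0; 0 0.2 -0.05 0 0 0; 0 0.2 -0.05 0 0 0; 0 0.2 -0.04 0 0 0; 0 0.2 -0.03 0 0 0; 0 0.2 -0.03 0 0 0
[0.43208062 0.20731997 0.06025433] [0.64669047 0.19989966 0.27511696]
```

```bash
python3 - <<'E'
from h import *
c=snap('side'); crop(c,190,180,430,360,3,'c3.png'); print(proj(c,[cur()[0],[.4309,.2075,.075]]))
E
```

```text
[[330.92831373 295.89793308]
 [331.59006611 290.8809104 ]]
```

View pics/c3.png

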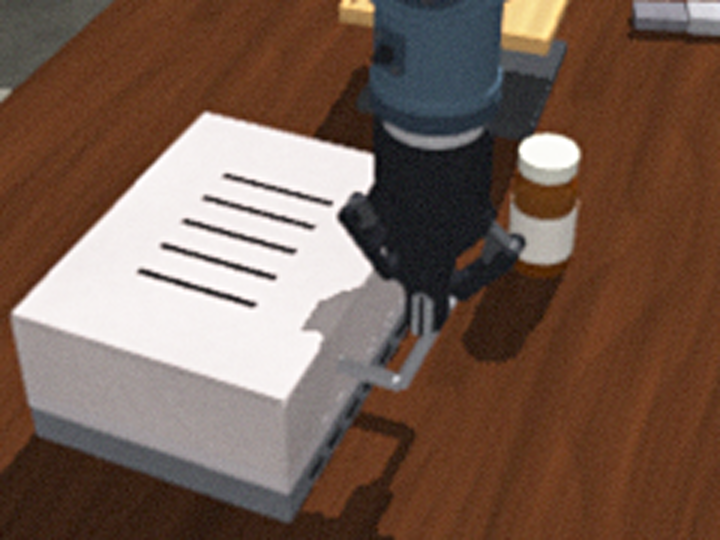

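```bash
python3 - <<'E'
from h import *
c=load('side'); b=w(HOOD,-.145,.05)
for z in(.055,.065,.075,.085): print(z,proj(c,[[*b,z]]), proj(c,[[*cur()[0][:2],z]]))
s=lambda x,y,z:(proj(c,[[*w(HOOD,x,y),z]])[0]-[190,180])*3
print('lid corner',s(-.1,.13,.116),s(.1,.13,.116),'base',s(-.1,.13,0),s(.1,.13,0))
crop(c,300,250,370,315,9,'c4.png'); print('c4 tcp',(proj(c,[cur()[0]])-[300,250])*9)
E
```

```text
0.055 [[322.20355717 313.84354491]] [[330.86713792 297.72165226]]
0.065 [[322.26896721 310.30904609]] [[330.98440092 294.22573123]]
0.075 [[322.33524512 306.72768106]] [[331.10312625 290.68544597]]
0.085 [[322.40240771 303.09854366]] [[331.22334042 287.09997755]]
lid corner [279.55246539 397.19168805] [  5.56728151 309.64911374] base [286.25726287 521.45702477] [ 31.43889078 432.42655234]
c4 tcp [[278.35482359 413.08139768]]
```

View pics/c4.png

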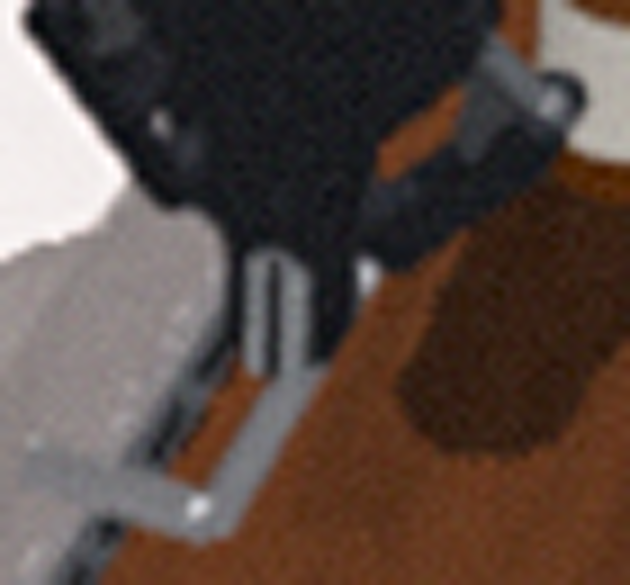

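The side crop shows the shut finger tips at about (280,375), resting on top of the bar rather than around it, while the bar itself matches z = 75 mm. I'll open, go lower and try again.

carry_out:
  plan: "0 -0.04 0 0 0 0; 0 0 0 0 0 0; 0 0 0 0 0 0; 0 0 0 0 0 0; 0 0 0 0 0 0; 0 0 0 0 0 0; 0 0 0 0 0 0; 0 0 0 0 0 0"
  claw: 0

```text
time_s: 4.82
eef_pos: [0.4294, 0.207, 0.0583]
eef_rot: [-0.0, 0.719, 0.695, -0.0]
wrist_force: [0.8, 0.2, 0.7]
opening: 0.502
grasp_force: 0.0
```

carry_out:
  plan: "0 0 0.06 0 0 0; 0 0 0.06 0 0 0; 0 0 0.06 0 0 0; 0 0 0.06 0 0 0; 0 0 0.06 0 0 0; 0 0 0.06 0 0 0; 0 0 0 0 0 0; 0 0 0 0 0 0"

```text
time_s: 5.48
eef_pos: [0.4305, 0.2071, 0.0495]
eef_rot: [0.001, 0.719, 0.695, 0.0]
wrist_force: [-32.8, -10.0, 61.4]
opening: 0.496
grasp_force: 34.5
```

```bash
python3 - <<'E'
from h import *
c=snap('side'); crop(c,285,235,385,310,8,'c5.png'); print('tcp',(proj(c,[cur()[0],cur()[0]+[0,0,.019]])-[285,235])*8, ctrl.get_obs()['wrist_force'])
E
```

```text
tcp [[372.23568789 518.16069832]
 [374.08596919 465.08730576]] [-32.1629698   -9.52560281  61.40976532]
```

View pics/c5.png

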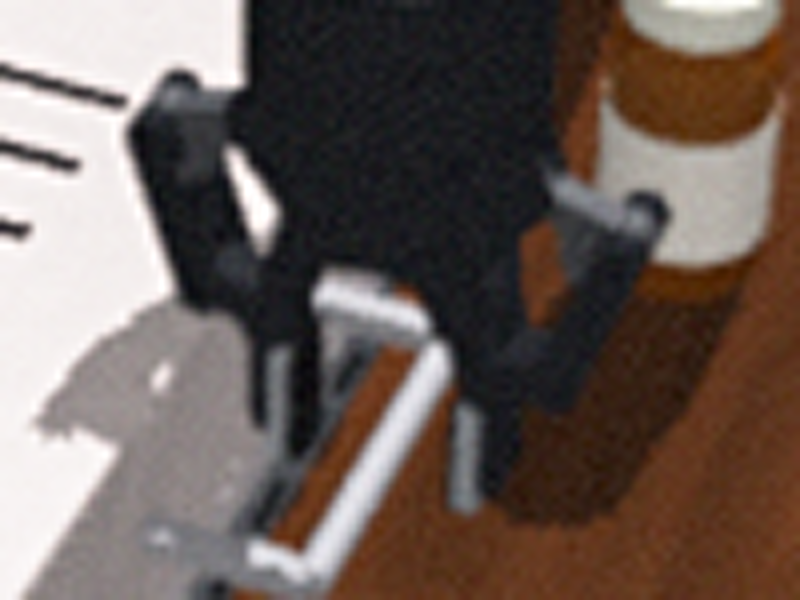

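The crop shows the half-open fingers on either side of the bar (pads about (275,420) and (465,500)), with the left knuckle at (190,290) against the lid's top edge. That explains the 61 N, so I'm raising now.

carry_out:
  plan: "0 0 -0.3 0 0 0; 0 0 -0.3 0 0 0; 0 0 -0.3 0 0 0; 0 -0.05 0 0 0 0; 0 0 0 0 0 0; 0 0 0 0 0 0; 0 0 0 0 0 0; 0 0 0 0 0 0"

```text
time_s: 6.2
eef_pos: [0.4269, 0.2069, 0.0791]
eef_rot: [-0.0, 0.719, 0.695, -0.001]
wrist_force: [0.2, -0.1, 0.4]
opening: 0.497
grasp_force: 0.0
```

```bash
python3 - <<'E'
from h import *
c=load('side'); t=np.array([.4305,.2071,.0495])
for z in (.045,.05,.055,.06,.065,.07,.075): 
  print(z,[((proj(c,[[t[0]+dx,t[1]+.011,z]])[0]-[285,235])*8).round() for dx in(-.036,-.0215,.0215,.036)])
print('knuckle',[ (at(c,285+190/8,235+300/8,z)-t).round(3) for z in(.1,.116,.13)])
E
```

```text
0.045 [array([489., 594.]), array([435., 579.]), array([281., 537.]), array([229., 523.])]
0.05 [array([489., 580.]), array([436., 566.]), array([281., 523.]), array([229., 509.])]
0.055 [array([490., 566.]), array([437., 552.]), array([281., 509.]), array([229., 495.])]
0.06 [array([491., 552.]), array([438., 538.]), array([281., 495.]), array([229., 481.])]
0.065 [array([492., 538.]), array([438., 524.]), array([281., 481.]), array([229., 467.])]
0.07 [array([493., 524.]), array([439., 509.]), array([282., 467.]), array([229., 453.])]
0.075 [array([494., 510.]), array([440., 495.]), array([282., 453.]), array([229., 439.])]
knuckle [array([ 0.055, -0.009,  0.05 ]), array([0.048, 0.008, 0.066]), array([0.042, 0.023, 0.08 ])]
```

Measured against the picture, the finger tips seem about 17–19 mm above the reported TCP. Checking by touching the bare table.

carry_out:
  plan: "0 0 -0.5 0 0 0; 0 0 -0.5 0 0 0; 0 -0.4 0 0 0 0; 0 -0.4 0 0 0 0; 0 -0.4 0 0 0 0; 0 -0.4 0 0 0 0; 0 -0.2 0 0 0 0; 0 0 0 0 0 0"
  claw: 1

```text
time_s: 6.87
eef_pos: [0.3539, 0.2095, 0.1194]
eef_rot: [-0.0, 0.719, 0.695, -0.001]
wrist_force: [0.7, 0.4, -0.7]
opening: 0.003
grasp_force: 0.0
```

carry_out:
  plan: "0 0 0.34 0 0 0; 0 0 0.34 0 0 0; 0 0 0.34 0 0 0; 0 0 0.34 0 0 0; 0 0 0.34 0 0 0; 0 0 0.34 0 0 0; 0 0 0.34 0 0 0; 0 0 0.25 0 0 0"

```text
time_s: 7.53
eef_pos: [0.3561, 0.2093, 0.0136]
eef_rot: [-0.0, 0.719, 0.695, -0.0]
wrist_force: [0.4, 0.7, 0.7]
opening: -0.002
grasp_force: 0.0
```

```bash
python3 - <<'E'
from h import *
c=snap('side'); t=cur()[0]; u,v=proj(c,[t])[0].astype(int); print(t,u,v,ctrl.get_obs()['wrist_force'],ctrl.get_obs()['opening'])
x0,y0=u-45,v-60; crop(c,x0,y0,x0+90,y0+75,8,'c6.png')
for z in (0,.01,.02,.03,.04): print(z,(proj(c,[[t[0],t[1]+.011,z]])-[x0,y0])*8)
E
```

```text
[0.35488393 0.20896626 0.01228347] 364 322 [-1.90891499 -1.60510132 -0.22032682] -1.2706123839736397e-06
0 [[350.1055145  544.06292178]]
0.01 [[352.64786127 517.80337725]]
0.02 [[355.22159601 491.20958298]]
0.03 [[357.82728364 464.27532501]]
0.04 [[360.46550214 436.99423976]]
```

View pics/c6.png

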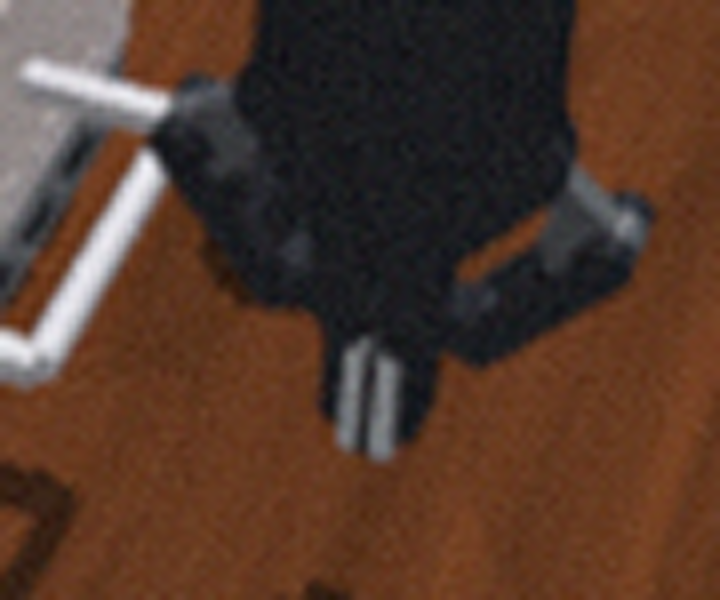

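The shut pads' bottom sits at about (375,455), that is z ≈ 33 mm with a reported TCP of 12 mm. I'll descend a little more to see whether the table is felt.

carry_out:
  plan: "0 0 0.07 0 0 0; 0 0 0.07 0 0 0; 0 0 0.07 0 0 0; 0 0 0.07 0 0 0; 0 0 0.07 0 0 0; 0 0 0.07 0 0 0; 0 0 0 0 0 0; 0 0 0 0 0 0"

```text
time_s: 8.25
eef_pos: [0.3555, 0.2095, -0.0021]
eef_rot: [-0.0, 0.719, 0.695, -0.0]
wrist_force: [0.7, 0.5, 0.6]
opening: 0.002
grasp_force: 0.0
```

carry_out:
  plan: "0 0 0.06 0 0 0; 0 0 0.06 0 0 0; 0 0 0.06 0 0 0; 0 0 0.06 0 0 0; 0 0 0.06 0 0 0; 0 0 0.06 0 0 0; 0 0 0 0 0 0; 0 0 0 0 0 0"

```text
time_s: 8.92
eef_pos: [0.3553, 0.2095, -0.0166]
eef_rot: [-0.0, 0.719, 0.695, -0.0]
wrist_force: [-0.2, 0.3, -0.0]
opening: 0.001
grasp_force: 0.0
```

carry_out:
  plan: "0 0 0.05 0 0 0; 0 0 0.05 0 0 0; 0 0 0.05 0 0 0; 0 0 0 0 0 0; 0 0 0 0 0 0; 0 0 0 0 0 0; 0 0 0 0 0 0; 0 0 0 0 0 0"

```text
time_s: 9.58
eef_pos: [0.356, 0.2096, -0.0202]
eef_rot: [0.0, 0.719, 0.695, -0.0]
wrist_force: [-12.8, -4.9, 38.2]
opening: 0.001
grasp_force: 19.1
```

The table is met at reported z ≈ -0.019, so the true tips lie 19 mm short of the reported TCP. The grasp point is therefore reported z + 0.038. From here I use that offset, with a narrower opening for the bar.

```bash
cat >> h.py <<'E'
OFF=.019  # true tip z = reported z + OFF
E
python3 - <<'E'
from h import *
p=cur()[0]
s=plan((p[0],p[1],.10,None,1),(.4298,.2075,.10,HOOD[2],1),(.4298,.2075,.038,HOOD[2],1))
E
```

```text
0 0 -0.38 0 0 0; 0 0 -0.38 0 0 0; 0 0 -0.37 0 0 0; 0 0 -0.38 0 0 0; 0 0 -0.37 0 0 0; 0 0 -0.38 0 0 0; 0 0 -0.37 0 0 0; 0 0 -0.38 0 0.01 0
-> [0.356  0.2097 0.1002] yaw -1.9
0 0.23 0 0 0 0; 0 0.23 0 0 0 0; 0 0.23 0 0 0 0; 0 0.23 0 0 0 0; 0 0.23 0 0 0 0; 0 0.23 0 0 0 0; 0 0.23 0 0 0 0; 0.01 0.24 0 0 0 0
-> [0.43   0.2076 0.1001] yaw -1.9
0 0 0.19 0 0 0; 0 0 0.19 0 0 0; 0 0 0.2 0 0 0; 0 0 0.19 0 0 0; 0 0 0.2 0 0 0; 0 0 0.19 0 0 0; 0 0 0.2 0 0 0; 0 0 0.19 0 0 0
-> [0.43   0.2077 0.0381] yaw -1.9
```

carry_out:
  plan: "0 0 -0.38 0 0 0; 0 0 -0.38 0 0 0; 0 0 -0.37 0 0 0; 0 0 -0.38 0 0 0; 0 0 -0.37 0 0 0; 0 0 -0.38 0 0 0; 0 0 -0.37 0 0 0; 0 0 -0.38 0 0 0"
  claw: 0.48

```text
time_s: 10.25
eef_pos: [0.3554, 0.2095, 0.0986]
eef_rot: [0.0, 0.719, 0.695, 0.0]
wrist_force: [0.4, 0.8, 0.0]
opening: 0.262
grasp_force: 0.0
```

carry_out:
  plan: "0 0.23 0 0 0 0; 0 0.23 0 0 0 0; 0 0.23 0 0 0 0; 0 0.23 0 0 0 0; 0 0.23 0 0 0 0; 0 0.23 0 0 0 0; 0 0.23 0 0 0 0; 0.01 0.24 0 0 0 0"

```text
time_s: 10.92
eef_pos: [0.4303, 0.2072, 0.0975]
eef_rot: [-0.0, 0.719, 0.695, -0.0]
wrist_force: [0.5, 1.2, -0.6]
opening: 0.257
grasp_force: 0.0
```

carry_out:
  plan: "0 0 0.19 0 0 0; 0 0 0.19 0 0 0; 0 0 0.2 0 0 0; 0 0 0.19 0 0 0; 0 0 0 0 0 0; 0 0 0 0 0 0; 0 0 0 0 0 0; 0 0 0 0 0 0"

```text
time_s: 11.58
eef_pos: [0.4298, 0.2075, 0.0676]
eef_rot: [0.0, 0.719, 0.695, 0.0]
wrist_force: [-0.6, 0.0, 0.4]
opening: 0.265
grasp_force: 0.0
```

carry_out:
  plan: "0 0 0.09 0 0 0; 0 0 0.09 0 0 0; 0 0 0.09 0 0 0; 0 0 0.09 0 0 0; 0 0 0.09 0 0 0; 0 0 0 0 0 0; 0 0 0 0 0 0; 0 0 0 0 0 0"

```text
time_s: 12.25
eef_pos: [0.4296, 0.2074, 0.0492]
eef_rot: [-0.0, 0.719, 0.695, -0.0]
wrist_force: [0.9, 0.3, 0.4]
opening: 0.262
grasp_force: 0.0
```

carry_out:
  plan: "0 0 0.09 0 0 0; 0 0 0.09 0 0 0; 0 0 0.09 0 0 0; 0 0 0 0 0 0; 0 0 0 0 0 0; 0 0 0 0 0 0; 0 0 0 0 0 0; 0 0 0 0 0 0"

```text
time_s: 12.92
eef_pos: [0.4264, 0.2072, 0.037]
eef_rot: [-0.002, 0.719, 0.695, -0.002]
wrist_force: [-7.1, -0.1, 1.2]
opening: 0.261
grasp_force: 0.0
```

carry_out:
  plan: "0 0 0 0 0 0; 0 0 0 0 0 0; 0 0 0 0 0 0; 0 0 0 0 0 0; 0 0 0 0 0 0; 0 0 0 0 0 0; 0 0 0 0 0 0; 0 0 0 0 0 0"
  claw: 1

```text
time_s: 13.58
eef_pos: [0.4302, 0.2073, 0.0386]
eef_rot: [0.0, 0.719, 0.695, 0.0]
wrist_force: [5.5, -1.9, -4.5]
opening: 0.092
grasp_force: 58.4
```

Gripped. Opening the lid along its arc.

carry_out:
  plan: "0 0.03 -0.2 0 0 0; 0 0.03 -0.2 0 0 0; 0 0.05 -0.2 0 0 0; 0 0.04 -0.2 0 0 0; 0 0.06 -0.2 0 0 0; 0 0.06 -0.2 0 0 0; 0 0.07 -0.19 0 0 0; 0 0.07 -0.19 0 0 0"

```text
time_s: 14.25
eef_pos: [0.4464, 0.2067, 0.1018]
eef_rot: [0.0, 0.719, 0.695, 0.0]
wrist_force: [7.0, -0.4, -7.5]
opening: 0.092
grasp_force: 58.3
```

carry_out:
  plan: "0 0.09 -0.19 0 0 0; 0 0.08 -0.18 0 0 0; 0 0.1 -0.18 0 0 0; 0 0.09 -0.18 0 0 0; 0 0.11 -0.18 0 0 0; 0 0.11 -0.17 0 0 0; 0 0.12 -0.17 0 0 0; 0 0.12 -0.16 0 0 0"

```text
time_s: 14.92
eef_pos: [0.4778, 0.2056, 0.1583]
eef_rot: [-0.001, 0.719, 0.695, -0.001]
wrist_force: [-3.3, -1.1, -2.6]
opening: 0.088
grasp_force: 58.6
```

carry_out:
  plan: "0 0.13 -0.16 0 0 0; 0 0.13 -0.16 0 0 0; 0 0.14 -0.15 0 0 0; 0 0.14 -0.15 0 0 0; 0 0.15 -0.14 0 0 0; 0 0.15 -0.14 0 0 0; 0 0.15 -0.13 0 0 0; 0 0.16 -0.13 0 0 0"

```text
time_s: 15.58
eef_pos: [0.5236, 0.2041, 0.206]
eef_rot: [-0.001, 0.719, 0.695, -0.001]
wrist_force: [-7.7, -2.3, 6.0]
opening: 0.086
grasp_force: 58.5
```

carry_out:
  plan: "0 0.17 -0.12 0 0 0; 0 0.17 -0.11 0 0 0; 0 0.17 -0.11 0 0 0; 0 0.18 -0.11 0 0 0; 0 0.18 -0.1 0 0 0; 0 0.18 -0.09 0 0 0; 0 0.18 -0.08 0 0 0; 0 0.19 -0.08 0 0 0"

```text
time_s: 16.25
eef_pos: [0.582, 0.2021, 0.2389]
eef_rot: [0.0, 0.719, 0.695, 0.0]
wrist_force: [-5.7, -2.2, 8.7]
opening: 0.09
grasp_force: 62.0
```

carry_out:
  plan: "0 0.19 -0.08 0 0 0; 0 0.2 -0.07 0 0 0; 0 0.19 -0.06 0 0 0; 0 0.2 -0.05 0 0 0; 0 0.2 -0.05 0 0 0; 0 0.2 -0.04 0 0 0; 0 0.2 -0.03 0 0 0; 0 0.2 -0.03 0 0 0"

```text
time_s: 16.92
eef_pos: [0.6459, 0.1999, 0.2542]
eef_rot: [0.001, 0.719, 0.695, 0.001]
wrist_force: [-2.1, -1.4, 3.9]
opening: 0.088
grasp_force: 63.3
```

carry_out:
  plan: "0 0 0 0 0 0; 0 0 0 0 0 0; 0 0 0 0 0 0; 0 0 0 0 0 0; 0 0 0 0 0 0; 0 0 0 0 0 0; 0 0 0 0 0 0; 0 0 0 0 0 0"
  claw: 0.45

```text
time_s: 17.58
eef_pos: [0.6445, 0.2002, 0.2528]
eef_rot: [0.0, 0.719, 0.695, 0.0]
wrist_force: [0.4, -0.6, 1.6]
opening: 0.274
grasp_force: 0.0
```

carry_out:
  plan: "0 0 -0.25 0 0 0; 0 0 -0.25 0 0 0; 0 0 -0.25 0 0 0; 0 0 -0.25 0 0 0; 0 0 -0.25 0 0 0; 0 0 -0.25 0 0 0; 0 0 0 0 0 0; 0 0 0 0 0 0"

```text
time_s: 18.25
eef_pos: [0.645, 0.2002, 0.314]
eef_rot: [0.001, 0.719, 0.695, 0.001]
wrist_force: [-0.3, -0.6, 0.1]
opening: 0.277
grasp_force: 0.0
```

```bash
python3 - <<'E'
from h import *
s=plan((.40,-.25,.30,SHELF[2]+np.pi/2+np.pi,2))
E
```

```text
-0.72 -0.36 0.02 0 0 0.92; -0.75 -0.29 0.02 0 0 0.92; -0.77 -0.22 0.02 0 0 0.92; -0.79 -0.15 0.02 0 0 0.92; -0.8 -0.08 0.02 0 0 0.92; -0.8 0 0.02 0 0 0.92; -0.8 0.07 0.02 0 0 0.92; -0.79 0.14 0.02 0 0 0.92
-0.77 0.21 0.02 0 0 0.92; -0.75 0.28 0.02 0 0 0.92; -0.72 0.35 0.02 0 0 0.92; -0.68 0.42 0.02 0 0 0.93; -0.64 0.48 0.02 0 0 0.92; -0.59 0.53 0.02 0 -0.01 0.93; -0.54 0.59 0.03 0 0 0.92; -0.49 0.63 0.03 0 -0.01 0.93
-> [ 0.3999 -0.2499  0.2998] yaw -86.5
```

carry_out:
  plan: "-0.72 -0.36 0.02 0 0 0.92; -0.75 -0.29 0.02 0 0 0.92; -0.77 -0.22 0.02 0 0 0.92; -0.79 -0.15 0.02 0 0 0.92; -0.8 -0.08 0.02 0 0 0.92; -0.8 0 0.02 0 0 0.92; -0.8 0.07 0.02 0 0 0.92; -0.79 0.14 0.02 0 0 0.92"

```text
time_s: 18.92
eef_pos: [0.5205, -0.0266, 0.3055]
eef_rot: [-0.0, 0.922, 0.388, -0.001]
wrist_force: [0.5, -0.3, -0.5]
opening: 0.273
grasp_force: 0.0
```

carry_out:
  plan: "-0.77 0.21 0.02 0 0 0.92; -0.75 0.28 0.02 0 0 0.92; -0.72 0.35 0.02 0 0 0.92; -0.68 0.42 0.02 0 0 0.93; -0.64 0.48 0.02 0 0 0.92; -0.59 0.53 0.02 0 0 0.93; -0.54 0.59 0.03 0 0 0.92; -0.49 0.63 0.03 0 0 0.93"

```text
time_s: 19.58
eef_pos: [0.3982, -0.2509, 0.2985]
eef_rot: [-0.0, 1.0, 0.029, -0.0]
wrist_force: [0.4, 0.1, -0.2]
opening: 0.276
grasp_force: 0.0
```

```bash
python3 - <<'E'
from h import *
c=snap('top'); crop(c,215,120,340,260,4,'t1.png')
a=cv2.imread('pics/t1.png'); d=snap('side')
crop(d,180,180,340,360,3,'tmp.png'); b=cv2.imread('pics/tmp.png')[:540]
H=max(a.shape[0],b.shape[0]); o=np.zeros((560,800,3),np.uint8); o[:a.shape[0],:300+0]=0
a=a[:, :]; b2=cv2.resize(b,(300,338)); o[:560,:500]=a[:560,:500]; o[:338,500:800]=b2
cv2.imwrite('pics/t1.png',o)
E
```

```text
(no output)
```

View pics/t1.png

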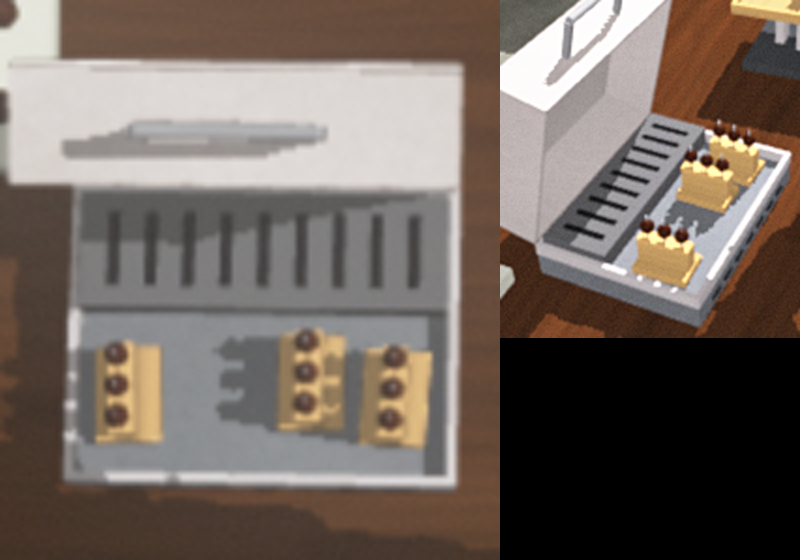

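Top crop: the lid stands open and three stands are in the tray, with beads A (116,352–415), B (306,341–402), C (395→390,357–418). Their base corners are readable, so I fit poses.

```bash
python3 - <<'E'
from h import *
from scipy.optimize import least_squares
c=load('top')
f=lambda p:(np.array(p)+.5)/4-.5+np.array((215,120))
D=dict(A=[(96,441),(162,441),(162,346),(116,352),(116,384),(115,415)],B=[(278,425),(342,431),(346,336),(306,341),(306,372),(305,402)],C=[(360,440),(427,447),(432,351),(395,357),(392,387),(390,418)])
P=np.array([[f(q) for q in v] for v in D.values()])
def mod(x):
    hb,d=x[:2];out=[]
    M=np.array([(-.032,.022,.04),(-.032,-.022,.04),(.032,-.022,.04),(d,0,hb),(0,0,hb),(-d,0,hb)])
    for i in range(3):
        q=x[2+3*i:5+3*i]; C,S=np.cos(q[2]),np.sin(q[2]);out.append(proj(c,np.c_[M[:,:2]@np.array([[C,-S],[S,C]]).T+q[:2],M[:,2]]))
    return np.array(out)
x0=[.09,.02]
for v in P: x0+=[*at(c,*v[4],.085)[:2],0]
r=least_squares(lambda x:(mod(x)-P).ravel(),x0,loss='soft_l1',f_scale=.4)
print('bead h,d',r.x[:2],'res',abs(mod(r.x)-P).max((1,2)))
C,S=np.cos(HOOD[2]),np.sin(HOOD[2])
for i,n in enumerate(D):
    q=r.x[2+3*i:5+3*i]; e=q[:2]-HOOD[:2]; print(n,q.round(4),'hood',(C*e[0]+S*e[1]).round(4),(-S*e[0]+C*e[1]).round(4),(q[2]-HOOD[2]).round(3))
a=c['pixels']; np.save('ref_top.npy',a)
E
```

```text
bead h,d [0.08907195 0.0200321 ] res [0.28838303 0.93011561 0.65477727]
A [ 0.5381  0.2935 -0.0058] hood -0.0408 0.0896 0.028
B [ 0.5436  0.1712 -0.0492] hood -0.0311 -0.0325 -0.015
C [ 0.5326  0.1152 -0.0798] hood -0.0403 -0.0888 -0.046
```

```bash
cat >> h.py <<'E'
def pick(x,y,yaw,n=2): return plan((x,y,.20,yaw-np.pi/2,n),(x,y,.07,yaw-np.pi/2,1),(x,y,.025,yaw-np.pi/2,1))
def place(sx,sy):
    x,y=w(SHELF,sx,sy); p=cur()[0]; a=SHELF[2]-np.pi/2
    plan((p[0],p[1],.205,None,1),(x,y,.205,a,2),(x,y,.12,a,1),(x,y,.107,a,1))
E
python3 - <<'E'
from h import *
pick(.5326,.1152,-.0798)
E
```

```text
0.24 -0.56 0.15 0 0 0.08; 0.24 -0.57 0.15 0 0 0.08; 0.23 -0.57 0.15 0 0 0.08; 0.23 -0.57 0.15 0 0 0.08; 0.22 -0.57 0.15 0 0 0.08; 0.22 -0.57 0.15 0 0 0.09; 0.22 -0.57 0.15 0 0 0.08; 0.21 -0.58 0.16 0 0 0.09
0.21 -0.58 0.15 0 0 0.08; 0.2 -0.58 0.16 0 0 0.09; 0.2 -0.58 0.15 0 0 0.08; 0.19 -0.58 0.16 0 0 0.09; 0.18 -0.58 0.15 0 0 0.08; 0.18 -0.59 0.16 0 0.01 0.09; 0.18 -0.59 0.15 0 0 0.08; 0.17 -0.58 0.16 0 0.01 0.09
-> [0.5327 0.115  0.1999] yaw -94.6
0 0 0.41 0 0 0; 0 0 0.41 0 0 0; 0 0 0.4 0 0 0; 0 0 0.41 0 0 0; 0 0 0.4 0 0 0; 0 0 0.41 0 0 0; 0 0 0.4 0 0 0; 0 0 0.41 0 0 0
-> [0.5327 0.115  0.0699] yaw -94.6
0 0 0.14 0 0 0; 0 0 0.14 0 0 0; 0 0 0.14 0 0 0; 0 0 0.14 0 0 0; 0 0 0.14 0 0 0; 0 0 0.14 0 0 0; 0 0 0.14 0 0 0; 0 0 0.14 0 0 0
-> [0.5327 0.115  0.0251] yaw -94.6
```

carry_out:
  plan: "0.24 -0.56 0.15 0 0 0.08; 0.24 -0.57 0.15 0 0 0.08; 0.23 -0.57 0.15 0 0 0.08; 0.23 -0.57 0.15 0 0 0.08; 0.22 -0.57 0.15 0 0 0.08; 0.22 -0.57 0.15 0 0 0.09; 0.22 -0.57 0.15 0 0 0.08; 0.21 -0.58 0.16 0 0 0.09"
  claw: 0.35

```text
time_s: 20.35
eef_pos: [0.4657, -0.0631, 0.2501]
eef_rot: [-0.0, 1.0, -0.001, -0.0]
wrist_force: [0.8, -0.5, 0.1]
opening: 0.326
grasp_force: 0.0
```

carry_out:
  plan: "0.21 -0.58 0.15 0 0 0.08; 0.2 -0.58 0.16 0 0 0.09; 0.2 -0.58 0.15 0 0 0.08; 0.19 -0.58 0.16 0 0 0.09; 0.18 -0.58 0.15 0 0 0.08; 0.18 -0.59 0.16 0 0.01 0.09; 0.18 -0.59 0.15 0 0 0.08; 0.17 -0.58 0.16 0 0.01 0.09"

```text
time_s: 21.02
eef_pos: [0.5319, 0.1213, 0.2003]
eef_rot: [-0.0, 0.999, -0.035, 0.0]
wrist_force: [0.3, -1.0, -0.1]
opening: 0.325
grasp_force: 0.0
```

carry_out:
  plan: "0 0 0.41 0 0 0; 0 0 0.41 0 0 0; 0 0 0.4 0 0 0; 0 0 0.41 0 0 0; 0 0 0.4 0 0 0; 0 0 0.41 0 0 0; 0 0 0.4 0 0 0; 0 0 0.41 0 0 0"

```text
time_s: 21.68
eef_pos: [0.5318, 0.12, 0.0699]
eef_rot: [-0.0, 0.999, -0.035, 0.0]
wrist_force: [0.3, 0.0, -0.4]
opening: 0.326
grasp_force: 0.0
```

```bash
python3 - <<'E'
from h import *
p,R=cur();print(p,ctrl.get_obs()['wrist_force'],ctrl.get_obs()['opening'],np.degrees(np.arctan2(R[1,1],R[0,1])))
c=snap('side'); t=p+[0,0,.019]
u,v=proj(c,[t])[0].astype(int); x0,y0=u-60,v-70; crop(c,x0,y0,x0+125,y0+100,6,'p1.png')
print((proj(c,[t])-[x0,y0])*6)
E
```

```text
[0.53178026 0.11999488 0.06991823] [ 0.32727214  0.0381738  -0.42414234] 0.32586356302765174 -94.03929885632914
[[364.14423848 422.32431718]]
```

View pics/p1.png

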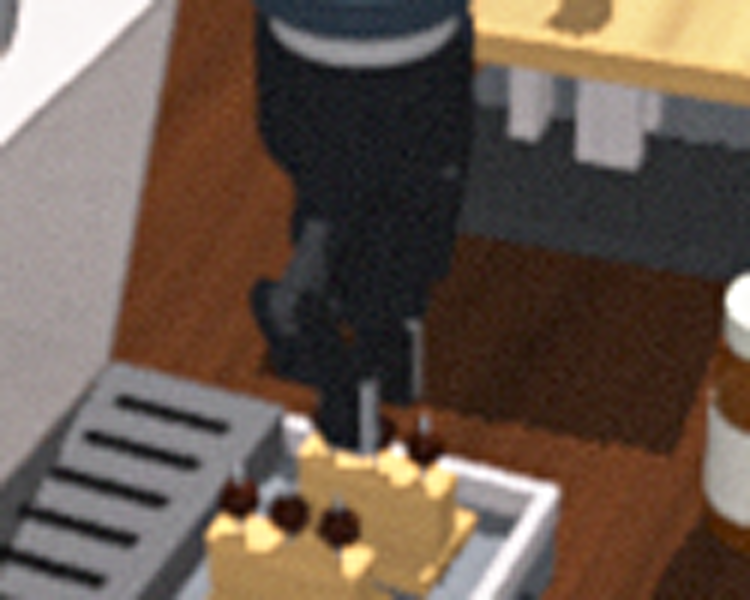

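The crop shows the fingers straddling stand C's beads, but 5 mm toward +y (the move stopped short). Correcting, then descending.

carry_out:
  plan: "0.02 0.12 0 0 0 0; 0 0 0 0 0 0; 0 0 0.12 0 0 0; 0 0 0.12 0 0 0; 0 0 0.12 0 0 0; 0 0 0.12 0 0 0; 0 0 0.12 0 0 0; 0 0 0 0 0 0"

```text
time_s: 22.4
eef_pos: [0.5322, 0.1142, 0.046]
eef_rot: [0.0, 0.999, -0.036, 0.0]
wrist_force: [-0.3, -0.7, -0.3]
opening: 0.323
grasp_force: 0.0
```

carry_out:
  plan: "0 0 0.1 0 0 0; 0 0 0.1 0 0 0; 0 0 0.1 0 0 0; 0 0 0.1 0 0 0; 0 0 0.1 0 0 0; 0 0 0 0 0 0; 0 0 0 0 0 0; 0 0 0 0 0 0"

```text
time_s: 23.07
eef_pos: [0.5332, 0.1142, 0.0273]
eef_rot: [0.0, 0.999, -0.036, 0.001]
wrist_force: [-0.3, -0.6, -0.0]
opening: 0.325
grasp_force: 0.0
```

carry_out:
  plan: "0 0 0 0 0 0; 0 0 0 0 0 0; 0 0 0 0 0 0; 0 0 0 0 0 0; 0 0 0 0 0 0; 0 0 0 0 0 0; 0 0 0 0 0 0; 0 0 0 0 0 0"
  claw: 1

```text
time_s: 23.73
eef_pos: [0.5336, 0.1142, 0.0276]
eef_rot: [-0.0, 0.999, -0.036, 0.001]
wrist_force: [0.2, -1.0, 5.8]
opening: 0.174
grasp_force: 60.5
```

```bash
python3 - <<'E'
from h import *
print(SHELF,w(SHELF,.04,-.058))
place(.04,-.058)
E
```

```text
[ 0.5464 -0.2266  0.0619] [ 0.5899113 -0.2820145]
0 0 -0.55 0 0 0; 0 0 -0.55 0 0 0; 0 0 -0.56 0 0 0; 0 0 -0.55 0 -0.01 0; 0 0 -0.56 0 0 0; 0 0 -0.55 0 -0.01 0; 0 0 -0.56 0 0 0; 0.01 0 -0.55 0 -0.01 0
-> [0.5336 0.1142 0.2048] yaw -94.1
0.13 0.61 0 0 0 -0.08; 0.13 0.61 0 0 0 -0.08; 0.12 0.61 0 0 0 -0.08; 0.12 0.61 0 0 0 -0.08; 0.11 0.62 0 0 0 -0.09; 0.11 0.62 0 0 0 -0.08; 0.1 0.62 0 0 0 -0.09; 0.1 0.62 0 0 0 -0.08
0.09 0.62 0 0 0 -0.09; 0.09 0.62 0 0 0 -0.08; 0.08 0.62 0 0 0 -0.09; 0.08 0.62 0 0 0 -0.08; 0.07 0.62 0 0 0 -0.09; 0.06 0.62 0 0 0 -0.08; 0.06 0.62 0 0 0 -0.09; 0.06 0.62 -0.01 0 0 -0.08
-> [ 0.5901 -0.2819  0.2052] yaw -86.5
0 0 0.27 0 0 0; 0 0 0.27 0 0 0; 0 0 0.26 0 0 0; 0 0 0.27 0 0 0; 0 0 0.26 0 0 0; 0 0 0.27 0 0 0; 0 0 0.26 0 0 0; 0 0 0.27 0 0 0
-> [ 0.5901 -0.2819  0.12  ] yaw -86.5
0 0 0.04 0 0 0; 0 0 0.04 0 0 0; 0 0 0.04 0 0 0; 0 0 0.04 0 0 0; 0 0 0.04 0 0 0; 0 0 0.04 0 0 0; 0 0 0.04 0 0 0; 0 0 0.04 0 0 0
-> [ 0.5901 -0.2818  0.1072] yaw -86.5
```

carry_out:
  plan: "0 0 -0.55 0 0 0; 0 0 -0.55 0 0 0; 0 0 -0.56 0 0 0; 0 0 -0.55 0 0 0; 0 0 -0.56 0 0 0; 0 0 -0.55 0 0 0; 0 0 -0.56 0 0 0; 0 0 -0.55 0 0 0"

```text
time_s: 24.4
eef_pos: [0.532, 0.1142, 0.2047]
eef_rot: [0.0, 0.999, -0.036, 0.0]
wrist_force: [-0.4, 0.0, -0.1]
opening: 0.174
grasp_force: 59.9
```

carry_out:
  plan: "0.13 0.61 0 0 0 -0.08; 0.13 0.61 0 0 0 -0.08; 0.12 0.61 0 0 0 -0.08; 0.12 0.61 0 0 0 -0.08; 0.11 0.62 0 0 0 -0.09; 0.11 0.62 0 0 0 -0.08; 0.1 0.62 0 0 0 -0.09; 0.1 0.62 0 0 0 -0.08"

```text
time_s: 25.07
eef_pos: [0.5603, -0.085, 0.2036]
eef_rot: [-0.0, 1.0, -0.003, 0.0]
wrist_force: [-0.2, 0.2, -1.1]
opening: 0.17
grasp_force: 59.9
```

carry_out:
  plan: "0.09 0.62 0 0 0 -0.09; 0.09 0.62 0 0 0 -0.08; 0.08 0.62 0 0 0 -0.09; 0.08 0.62 0 0 0 -0.08; 0.07 0.62 0 0 0 -0.09; 0.06 0.62 0 0 0 -0.08; 0.06 0.62 0 0 0 -0.09; 0.06 0.62 0 0 0 -0.08"

```text
time_s: 25.73
eef_pos: [0.5887, -0.2827, 0.2033]
eef_rot: [-0.001, 1.0, 0.031, 0.0]
wrist_force: [0.7, 0.3, -0.1]
opening: 0.171
grasp_force: 60.0
```

carry_out:
  plan: "0 0 0.25 0 0 0; 0 0 0.25 0 0 0; 0 0 0.25 0 0 0; 0 0 0.25 0 0 0; 0 0 0.25 0 0 0; 0 0 0.25 0 0 0; 0 0 0.25 0 0 0; 0 0 0 0 0 0"

```text
time_s: 26.4
eef_pos: [0.5881, -0.2804, 0.1315]
eef_rot: [-0.001, 1.0, 0.031, -0.001]
wrist_force: [-1.1, 0.3, -1.2]
opening: 0.172
grasp_force: 59.9
```

carry_out:
  plan: "0 0 0.1 0 0 0; 0 0 0.1 0 0 0; 0 0 0.1 0 0 0; 0 0 0.1 0 0 0; 0 0 0.08 0 0 0; 0 0 0.08 0 0 0; 0 0 0 0 0 0; 0 0 0 0 0 0"

```text
time_s: 27.07
eef_pos: [0.5893, -0.2818, 0.1119]
eef_rot: [-0.0, 1.0, 0.031, 0.001]
wrist_force: [0.1, -0.1, 0.3]
opening: 0.172
grasp_force: 59.9
```

carry_out:
  plan: "0 0 0 0 0 0; 0 0 0 0 0 0; 0 0 0 0 0 0; 0 0 0 0 0 0; 0 0 0 0 0 0; 0 0 0 0 0 0; 0 0 0 0 0 0; 0 0 0 0 0 0"
  claw: 0.35

```text
time_s: 27.73
eef_pos: [0.5895, -0.2819, 0.1122]
eef_rot: [0.0, 1.0, 0.031, 0.001]
wrist_force: [0.5, -0.2, 0.2]
opening: 0.325
grasp_force: 0.0
```

carry_out:
  plan: "0 0 -0.3 0 0 0; 0 0 -0.3 0 0 0; 0 0 -0.3 0 0 0; 0 0 -0.3 0 0 0; 0 0 -0.3 0 0 0; 0 0 -0.3 0 0 0; 0 0 -0.3 0 0 0; 0 0 -0.3 0 0 0"

```text
time_s: 28.4
eef_pos: [0.5893, -0.2818, 0.2097]
eef_rot: [0.0, 1.0, 0.031, 0.001]
wrist_force: [-0.2, -1.0, -0.3]
opening: 0.326
grasp_force: 0.0
```

```bash
cat >> h.py <<'E'
def beads(c):
    """dark reddish blobs in the hood area of top image"""
    a=np.array(c['pixels']).astype(int)
    m=((a.max(2)<110)&(a[:,:,0]-a[:,:,2]>12)).astype(np.uint8); m[:,:235]=0;m[:,326:]=0;m[:200]=0;m[:238-0 and 0:]=m[:238-0 and 0:]; m[234:]=0
    n,l,s,ce=cv2.connectedComponentsWithStats(m)
    return [(ce[i].round(1).tolist(),int(s[i,4]),at(c,*ce[i],.089)[:2].round(4).tolist()) for i in range(1,n) if s[i,4]>=6]
E
python3 - <<'E'
from h import *
for b in beads(load('top')): print(b)
c=snap('top'); print(); 
for b in beads(c): print(b)
r=np.load('ref_top.npy').astype(int); d=abs(np.array(c['pixels']).astype(int)-r).max(2)
for n,(x0,y0,x1,y1) in dict(A=(237,203,258,232),B=(283,200,303,229)).items(): print(n,d[y0:y1,x0:x1].mean(),(d[y0:y1,x0:x1]>40).sum())
pick(.5436,.1712,-.0492)
E
```

```text
([290.8, 204.8], 16, [0.5635, 0.1719])
([243.0, 208.1], 19, [0.5575, 0.2954])
([312.7, 208.9], 17, [0.5517, 0.1156])
([238.0, 218.0], 21, [0.5318, 0.3083])
([290.6, 212.6], 14, [0.5431, 0.1726])
([243.1, 216.1], 16, [0.5366, 0.2952])
([312.0, 216.8], 16, [0.5313, 0.1177])
([290.0, 220.5], 15, [0.5227, 0.1743])
([243.0, 223.5], 20, [0.5173, 0.2954])
([311.5, 224.5], 13, [0.5114, 0.1191])

([291.3, 204.7], 26, [0.5637, 0.1704])
([243.6, 207.9], 26, [0.5578, 0.2939])
([238.0, 214.5], 14, [0.5409, 0.3083])
([291.2, 212.5], 27, [0.5434, 0.1709])
([243.6, 215.8], 28, [0.5372, 0.2938])
([255.0, 220.5], 18, [0.5245, 0.2644])
([290.8, 220.3], 26, [0.5233, 0.1723])
([243.3, 223.5], 27, [0.5172, 0.2945])
([238.0, 225.5], 6, [0.5124, 0.3083])
([246.5, 230.0], 6, [0.5003, 0.2863])
A 35.29228243021346 291
B 34.86551724137931 280
-0.03 -0.71 0.02 0 0 0.07; -0.03 -0.71 0.02 0 0 0.07; -0.04 -0.71 0.02 0 0 0.07; -0.04 -0.71 0.02 0 0 0.07; -0.05 -0.71 0.02 0 0 0.07; -0.05 -0.71 0.02 0 -0.01 0.07; -0.06 -0.71 0.02 0 0 0.07; -0.07 -0.71 0.02 0 -0.01 0.07
-0.07 -0.71 0.01 0 0 0.07; -0.07 -0.71 0.02 0 -0.01 0.07; -0.08 -0.71 0.01 0 0 0.07; -0.09 -0.71 0.02 0.01 -0.01 0.07; -0.09 -0.71 0.02 0 0 0.07; -0.09 -0.71 0.01 0.01 -0.01 0.07; -0.1 -0.71 0.02 0 0 0.07; -0.11 -0.7 0.01 0.01 -0.01 0.06
-> [0.5435 0.1712 0.2001] yaw -92.8
0 0 0.41 0 0 0; 0 0 0.41 0 0 0; 0 0 0.41 0 0 0; 0 0 0.4 0 0 0; 0 0 0.41 0 0 0; 0 0 0.4 0 0 0; 0 0 0.41 0 0 0; 0 0 0.4 0 0 0
-> [0.5435 0.1712 0.0701] yaw -92.8
0 0 0.14 0 0 0; 0 0 0.14 0 0 0; 0 0 0.14 0 0 0; 0 0 0.14 0 0 0; 0 0 0.14 0 0 0; 0 0 0.14 0 0 0; 0 0 0.14 0 0 0; 0 0 0.15 0 0 0
-> [0.5434 0.1712 0.0249] yaw -92.8
```

A and B have not moved. Picking B.

carry_out:
  plan: "-0.03 -0.71 0.02 0 0 0.07; -0.03 -0.71 0.02 0 0 0.07; -0.04 -0.71 0.02 0 0 0.07; -0.04 -0.71 0.02 0 0 0.07; -0.05 -0.71 0.02 0 0 0.07; -0.05 -0.71 0.02 0 0 0.07; -0.06 -0.71 0.02 0 0 0.07; -0.07 -0.71 0.02 0 0 0.07"

```text
time_s: 29.12
eef_pos: [0.5657, -0.054, 0.2018]
eef_rot: [0.0, 1.0, 0.003, 0.001]
wrist_force: [0.2, -0.1, -0.0]
opening: 0.324
grasp_force: 0.0
```

carry_out:
  plan: "-0.07 -0.71 0.01 0 0 0.07; -0.07 -0.71 0.02 0 0 0.07; -0.08 -0.71 0.01 0 0 0.07; -0.09 -0.71 0.02 0 0 0.07; -0.09 -0.71 0.02 0 0 0.07; -0.09 -0.71 0.01 0 0 0.07; -0.1 -0.71 0.02 0 0 0.07; -0.11 -0.7 0.01 0 0 0.06"

```text
time_s: 29.78
eef_pos: [0.5419, 0.1734, 0.1969]
eef_rot: [0.0, 1.0, -0.025, 0.001]
wrist_force: [1.0, -0.1, 0.0]
opening: 0.329
grasp_force: 0.0
```

carry_out:
  plan: "0 0 0.3 0 0 0; 0 0 0.3 0 0 0; 0 0 0.3 0 0 0; 0 0 0.3 0 0 0; 0 0 0.3 0 0 0; 0 0 0.3 0 0 0; 0 0 0.3 0 0 0; 0 0 0 0 0 0"

```text
time_s: 30.45
eef_pos: [0.5405, 0.1712, 0.1094]
eef_rot: [0.0, 1.0, -0.025, -0.002]
wrist_force: [-1.0, -0.9, -0.1]
opening: 0.326
grasp_force: 0.0
```

```bash
python3 - <<'E'
from h import *
print(cur()[0])
plan((.5436,.1712,.075,-.0492-np.pi/2,1),(.5436,.1712,.027,-.0492-np.pi/2,1))
E
```

```text
[0.54052268 0.17120985 0.10940036]
0.01 0 0.11 0 0 0; 0.01 0 0.11 0 0 0; 0.01 0 0.11 0 0.01 0; 0.01 0 0.11 0 0 0; 0.01 0 0.1 0 0.01 0; 0.01 0 0.11 0 0 0; 0.01 0 0.1 0 0.01 0; 0.01 0 0.11 0.01 0 -0.01
-> [0.5437 0.171  0.075 ] yaw -92.8
0 0 0.15 0 0 0; 0 0 0.15 0 0 0; 0 0 0.15 0 0 0; 0 0 0.15 0 0 0; 0 0 0.15 0 0 0; 0 0 0.15 0 0 0; 0 0 0.15 0 0 0; 0 0 0.15 0 0 0
-> [0.5436 0.171  0.027 ] yaw -92.8
```

carry_out:
  plan: "0.01 0 0.12 0 0 0; 0.01 0 0.12 0 0 0; 0.01 0 0.12 0 0 0; 0.01 0 0.12 0 0 0; 0.01 0 0.12 0 0 0; 0.01 0 0.12 0 0 0; 0.01 0 0.12 0 0 0; 0 0 0 0 0 0"

```text
time_s: 31.12
eef_pos: [0.5446, 0.1718, 0.078]
eef_rot: [0.0, 1.0, -0.025, 0.0]
wrist_force: [-0.2, -0.2, -0.4]
opening: 0.327
grasp_force: 0.0
```

carry_out:
  plan: "0 0 0.15 0 0 0; 0 0 0.15 0 0 0; 0 0 0.15 0 0 0; 0 0 0.15 0 0 0; 0 0 0.15 0 0 0; 0 0 0.15 0 0 0; 0 0 0.15 0 0 0; 0 0 0.1 0 0 0"

```text
time_s: 31.78
eef_pos: [0.545, 0.1718, 0.0322]
eef_rot: [0.0, 1.0, -0.025, 0.001]
wrist_force: [0.8, 0.8, -1.1]
opening: 0.324
grasp_force: 0.0
```

carry_out:
  plan: "0 0 0 0 0 0; 0 0 0 0 0 0; 0 0 0 0 0 0; 0 0 0 0 0 0; 0 0 0 0 0 0; 0 0 0 0 0 0; 0 0 0 0 0 0; 0 0 0 0 0 0"
  claw: 1

```text
time_s: 32.45
eef_pos: [0.5455, 0.1719, 0.0334]
eef_rot: [0.0, 1.0, -0.025, 0.001]
wrist_force: [0.3, 0.7, -1.3]
opening: 0.169
grasp_force: 62.5
```

```bash
python3 - <<'E'
from h import *
place(-.04,-.058)
E
```

```text
0 0 -0.54 0 0 0; 0 0 -0.54 0 0 0; 0 0 -0.54 0 0 0; 0 0 -0.53 0 0 0; 0 0 -0.54 0 -0.01 0; 0 0 -0.53 0 0 0; 0 0 -0.54 0 -0.01 0; 0.01 0 -0.53 0 0 0
-> [0.5456 0.1719 0.205 ] yaw -92.8
-0.02 0.72 0 0 0 -0.07; -0.03 0.72 0 0 0 -0.07; -0.03 0.72 0 0 0 -0.07; -0.03 0.72 0 0 0 -0.07; -0.04 0.72 0 0 0 -0.07; -0.05 0.72 0 0 0 -0.07; -0.05 0.72 0 0 0 -0.07; -0.05 0.72 0 0 0 -0.07
-0.06 0.71 0 0 0 -0.07; -0.07 0.71 0 0 0 -0.07; -0.07 0.72 0 0 0 -0.07; -0.07 0.71 0 0 0 -0.07; -0.08 0.71 0 0 0 -0.07; -0.09 0.71 0 0 0 -0.07; -0.09 0.72 0 0 0 -0.07; -0.09 0.71 0 0 0 -0.06
-> [ 0.5102 -0.2869  0.205 ] yaw -86.5
0 0 0.27 0 0 0; 0 0 0.26 0 0 0; 0 0 0.27 0 0 0; 0 0 0.26 0 0 0; 0 0 0.27 0 0 0; 0 0 0.26 0 0 0; 0 0 0.27 0 0 0; -0.01 0 0.26 0 0 0
-> [ 0.5099 -0.2869  0.1202] yaw -86.5
0 0 0.04 0 0 0; 0 0 0.04 0 0 0; 0 0 0.04 0 0 0; 0 0 0.04 0 0 0; 0 0 0.04 0 0 0; 0 0 0.04 0 0 0; 0 0 0.04 0 0 0; 0 0 0.05 0 0 0
-> [ 0.5099 -0.2869  0.107 ] yaw -86.5
```

carry_out:
  plan: "0 0 -0.54 0 0 0; 0 0 -0.54 0 0 0; 0 0 -0.54 0 0 0; 0 0 -0.53 0 0 0; 0 0 -0.54 0 0 0; 0 0 -0.53 0 0 0; 0 0 -0.54 0 0 0; 0 0 -0.53 0 0 0"

```text
time_s: 33.12
eef_pos: [0.5449, 0.1719, 0.206]
eef_rot: [0.0, 1.0, -0.025, 0.001]
wrist_force: [-0.2, 0.5, -0.8]
opening: 0.169
grasp_force: 62.5
```

carry_out:
  plan: "-0.02 0.72 0 0 0 -0.07; -0.03 0.72 0 0 0 -0.07; -0.03 0.72 0 0 0 -0.07; -0.03 0.72 0 0 0 -0.07; -0.04 0.72 0 0 0 -0.07; -0.05 0.72 0 0 0 -0.07; -0.05 0.72 0 0 0 -0.07; -0.05 0.72 0 0 0 -0.07"

```text
time_s: 33.78
eef_pos: [0.527, -0.0595, 0.2049]
eef_rot: [0.0, 1.0, 0.004, 0.001]
wrist_force: [-0.7, -0.8, -0.3]
opening: 0.17
grasp_force: 62.7
```

carry_out:
  plan: "-0.06 0.71 0 0 0 -0.07; -0.07 0.71 0 0 0 -0.07; -0.07 0.72 0 0 0 -0.07; -0.07 0.71 0 0 0 -0.07; -0.08 0.71 0 0 0 -0.07; -0.09 0.71 0 0 0 -0.07; -0.09 0.72 0 0 0 -0.07; -0.09 0.71 0 0 0 -0.06"

```text
time_s: 34.45
eef_pos: [0.5093, -0.2883, 0.2048]
eef_rot: [0.0, 1.0, 0.031, 0.001]
wrist_force: [0.6, -0.7, -1.2]
opening: 0.173
grasp_force: 62.6
```

carry_out:
  plan: "0 0 0.23 0 0 0; 0 0 0.23 0 0 0; 0 0 0.23 0 0 0; 0 0 0.23 0 0 0; 0 0 0.23 0 0 0; 0 0 0.23 0 0 0; 0 0 0.23 0 0 0; 0 0 0 0 0 0"

```text
time_s: 35.12
eef_pos: [0.5088, -0.2854, 0.1378]
eef_rot: [-0.001, 1.0, 0.031, -0.0]
wrist_force: [-0.8, -0.5, -1.1]
opening: 0.167
grasp_force: 62.7
```

carry_out:
  plan: "0 0 0.1 0 0 0; 0 0 0.1 0 0 0; 0 0 0.1 0 0 0; 0 0 0.1 0 0 0; 0 0 0.08 0 0 0; 0 0 0.08 0 0 0; 0 0 0 0 0 0; 0 0 0 0 0 0"

```text
time_s: 35.78
eef_pos: [0.5098, -0.2868, 0.1178]
eef_rot: [-0.0, 1.0, 0.031, 0.001]
wrist_force: [0.6, 0.1, -0.8]
opening: 0.174
grasp_force: 62.7
```

carry_out:
  plan: "0 0 0 0 0 0; 0 0 0 0 0 0; 0 0 0 0 0 0; 0 0 0 0 0 0; 0 0 0 0 0 0; 0 0 0 0 0 0; 0 0 0 0 0 0; 0 0 0 0 0 0"
  claw: 0.35

```text
time_s: 36.45
eef_pos: [0.5099, -0.2869, 0.118]
eef_rot: [0.0, 1.0, 0.031, 0.001]
wrist_force: [-0.1, 0.4, 0.2]
opening: 0.327
grasp_force: 0.0
```

carry_out:
  plan: "0 0 -0.3 0 0 0; 0 0 -0.3 0 0 0; 0 0 -0.3 0 0 0; 0 0 -0.3 0 0 0; 0 0 -0.3 0 0 0; 0 0 -0.3 0 0 0; 0 0 -0.3 0 0 0; 0 0 -0.2 0 0 0"

```text
time_s: 37.12
eef_pos: [0.5102, -0.2873, 0.2123]
eef_rot: [0.001, 1.0, 0.031, 0.002]
wrist_force: [0.8, 0.2, 0.1]
opening: 0.325
grasp_force: 0.0
```

```bash
python3 - <<'E'
from h import *
c=snap('top','t2.png')
for b in beads(c): print(b)
pick(.5381,.2935,-.0058)
E
```

```text
([243.5, 207.8], 27, [0.5581, 0.2941])
([255.0, 216.0], 19, [0.5362, 0.2643])
([238.0, 219.0], 13, [0.5292, 0.3083])
([243.6, 215.9], 27, [0.5371, 0.2937])
([243.5, 223.4], 31, [0.5175, 0.294])
0.1 -0.9 0.02 0 0 0.04; 0.1 -0.9 0.02 0 0 0.04; 0.09 -0.91 0.02 0 0 0.04; 0.09 -0.91 0.02 0 0 0.04; 0.08 -0.91 0.02 0 0 0.04; 0.08 -0.91 0.02 0 0 0.04; 0.08 -0.9 0.02 0 -0.01 0.04; 0.07 -0.91 0.02 0 0 0.04
0.07 -0.91 0.02 0 -0.01 0.04; 0.07 -0.91 0.02 0 0 0.05; 0.06 -0.9 0.02 0 -0.01 0.04; 0.06 -0.91 0.02 0.01 0 0.05; 0.05 -0.9 0.02 0 -0.01 0.04; 0.05 -0.91 0.01 0.01 0 0.05; 0.04 -0.91 0.02 0 -0.01 0.04; 0.05 -0.9 0.01 0.01 0 0.05
-> [0.5383 0.2935 0.2002] yaw -90.3
0 0 0.41 0 0 0; 0 0 0.41 0 0 0; 0 0 0.41 0 0 0; 0 0 0.4 0 0 0; 0 0 0.41 0 0 0; 0 0 0.4 0 0 0; 0 0 0.41 0 0 0; -0.01 0 0.4 0 0 0
-> [0.5379 0.2935 0.0702] yaw -90.3
0 0 0.14 0 0 0; 0 0 0.14 0 0 0; 0 0 0.14 0 0 0; 0 0 0.14 0 0 0; 0 0 0.14 0 0 0; 0 0 0.14 0 0 0; 0 0 0.14 0 0 0; 0 0 0.15 0 0 0
-> [0.5379 0.2935 0.025 ] yaw -90.3
```

carry_out:
  plan: "0.1 -0.9 0.02 0 0 0.04; 0.1 -0.9 0.02 0 0 0.04; 0.09 -0.91 0.02 0 0 0.04; 0.09 -0.91 0.02 0 0 0.04; 0.08 -0.91 0.02 0 0 0.04; 0.08 -0.91 0.02 0 0 0.04; 0.08 -0.9 0.02 0 0 0.04; 0.07 -0.91 0.02 0 0 0.04"

```text
time_s: 37.83
eef_pos: [0.523, 0.0059, 0.2035]
eef_rot: [0.0, 1.0, 0.015, 0.001]
wrist_force: [1.5, -0.1, -0.0]
opening: 0.328
grasp_force: 0.0
```

carry_out:
  plan: "0.07 -0.91 0.02 0 0 0.04; 0.07 -0.91 0.02 0 0 0.05; 0.06 -0.9 0.02 0 0 0.04; 0.06 -0.91 0.02 0 0 0.05; 0.05 -0.9 0.02 0 0 0.04; 0.05 -0.91 0.01 0 0 0.05; 0.04 -0.91 0.02 0 0 0.04; 0.05 -0.9 0.01 0 0 0.05"

```text
time_s: 38.5
eef_pos: [0.5367, 0.2962, 0.1976]
eef_rot: [0.0, 1.0, -0.003, 0.001]
wrist_force: [0.8, 0.4, -0.3]
opening: 0.332
grasp_force: 0.0
```

carry_out:
  plan: "0 0 0.3 0 0 0; 0 0 0.3 0 0 0; 0 0 0.3 0 0 0; 0 0 0.3 0 0 0; 0 0 0.3 0 0 0; 0 0 0.3 0 0 0; 0 0 0.3 0 0 0; 0 0 0 0 0 0"

```text
time_s: 39.17
eef_pos: [0.5357, 0.2931, 0.1105]
eef_rot: [0.001, 1.0, -0.004, -0.001]
wrist_force: [-0.6, 0.2, -1.0]
opening: 0.327
grasp_force: 0.0
```

```bash
python3 - <<'E'
from h import *
print(cur()[0]); a=-.0058-np.pi/2
plan((.5381,.2935,.075,a,1),(.5381,.2935,.029,a,1))
E
```

```text
[0.53570471 0.29305181 0.11054108]
0.01 0 0.11 0 0 0; 0.01 0 0.11 0 0 0; 0.01 0 0.11 0 0 0; 0.01 0 0.11 0 0.01 0; 0.01 0 0.11 0 0 0; 0 0 0.11 0.01 0.01 -0.01; 0.01 -0.01 0.11 0 0 0; 0 0 0.12 0.01 0.01 -0.01
-> [0.538  0.2934 0.0749] yaw -90.3
0 0 0.14 0 0 0; 0 0 0.14 0 0 0; 0 0 0.14 0 0 0; 0 0 0.15 0 0 0; 0 0 0.14 0 0 0; 0 0 0.15 0 0 0; 0 0 0.14 0 0 0; 0 0 0.15 0 0 0
-> [0.538  0.2934 0.0289] yaw -90.3
```

carry_out:
  plan: "0.01 0 0.11 0 0 0; 0.01 0 0.11 0 0 0; 0.01 0 0.11 0 0 0; 0.01 0 0.11 0 0 0; 0.01 0 0.11 0 0 0; 0 0 0.11 0 0 0; 0 0 0.11 0 0 0; 0 0 0.12 0 0 0"

```text
time_s: 39.83
eef_pos: [0.5396, 0.2944, 0.078]
eef_rot: [0.0, 1.0, -0.003, 0.001]
wrist_force: [-0.2, -0.1, -0.2]
opening: 0.329
grasp_force: 0.0
```

carry_out:
  plan: "0 0 0.15 0 0 0; 0 0 0.15 0 0 0; 0 0 0.15 0 0 0; 0 0 0.15 0 0 0; 0 0 0.15 0 0 0; 0 0 0.15 0 0 0; 0 0 0.15 0 0 0; 0 0 0.1 0 0 0"

```text
time_s: 40.5
eef_pos: [0.5393, 0.2942, 0.0314]
eef_rot: [0.0, 1.0, -0.003, 0.001]
wrist_force: [-0.8, -0.2, 0.3]
opening: 0.325
grasp_force: 0.0
```

carry_out:
  plan: "0 0 0 0 0 0; 0 0 0 0 0 0; 0 0 0 0 0 0; 0 0 0 0 0 0; 0 0 0 0 0 0; 0 0 0 0 0 0; 0 0 0 0 0 0; 0 0 0 0 0 0"
  claw: 1

```text
time_s: 41.17
eef_pos: [0.5397, 0.2944, 0.0325]
eef_rot: [0.0, 1.0, -0.003, 0.001]
wrist_force: [-0.4, 0.4, -0.4]
opening: 0.174
grasp_force: 61.8
```

```bash
python3 - <<'E'
from h import *
place(-.04,.058)
E
```

```text
0 0 -0.54 0 0 0; 0 0 -0.54 0 0 0; 0 0 -0.54 0 0 0; 0 0 -0.54 0 0 0; 0 0 -0.54 0 -0.01 0; 0 0 -0.54 0 0 0; 0 0 -0.54 0 -0.01 0; 0.01 0 -0.53 0 0 0
-> [0.5398 0.2944 0.2049] yaw -90.4
-0.05 0.73 0 0 0 -0.04; -0.06 0.73 0 0 0 -0.04; -0.06 0.73 0 0 0 -0.04; -0.06 0.73 0 0 0 -0.04; -0.06 0.73 0 0 0 -0.04; -0.07 0.73 0 0 0 -0.04; -0.07 0.72 0 0 0 -0.04; -0.07 0.72 0 0 0 -0.04
-0.08 0.73 0 0 0 -0.05; -0.08 0.72 0 0 0 -0.04; -0.08 0.72 0 0 0 -0.05; -0.09 0.72 0 0 0 -0.04; -0.09 0.73 0 0 0 -0.05; -0.09 0.72 0 0 0 -0.04; -0.1 0.73 0 0 0 -0.05; -0.1 0.72 0 0 0 -0.04
-> [ 0.5029 -0.1712  0.2049] yaw -86.5
0 0 0.27 0 0 0; 0 0 0.26 0 0 0; 0 0 0.27 0 0 0; 0 0 0.26 0 0 0; 0 0 0.27 0 0 0; 0 0 0.26 0 0 0; 0 0 0.27 0 0 0; 0 0 0.26 0 0 0
-> [ 0.5029 -0.1712  0.1201] yaw -86.5
0 0 0.04 0 0 0; 0 0 0.04 0 0 0; 0 0 0.04 0 0 0; 0 0 0.04 0 0 0; 0 0 0.04 0 0 0; 0 0 0.04 0 0 0; 0 0 0.04 0 0 0; 0 0 0.05 0 0 0
-> [ 0.5029 -0.1712  0.1069] yaw -86.5
```

carry_out:
  plan: "0 0 -0.54 0 0 0; 0 0 -0.54 0 0 0; 0 0 -0.54 0 0 0; 0 0 -0.54 0 0 0; 0 0 -0.54 0 0 0; 0 0 -0.54 0 0 0; 0 0 -0.54 0 0 0; 0 0 -0.53 0 0 0"

```text
time_s: 41.83
eef_pos: [0.5392, 0.2943, 0.206]
eef_rot: [0.0, 1.0, -0.003, 0.001]
wrist_force: [-0.5, 0.6, -0.4]
opening: 0.172
grasp_force: 61.8
```

carry_out:
  plan: "-0.05 0.73 0 0 0 -0.04; -0.06 0.73 0 0 0 -0.04; -0.06 0.73 0 0 0 -0.04; -0.06 0.73 0 0 0 -0.04; -0.06 0.73 0 0 0 -0.04; -0.07 0.73 0 0 0 -0.04; -0.07 0.72 0 0 0 -0.04; -0.07 0.72 0 0 0 -0.04"

```text
time_s: 42.5
eef_pos: [0.5207, 0.0601, 0.205]
eef_rot: [0.0, 1.0, 0.013, 0.001]
wrist_force: [0.5, -0.8, -1.7]
opening: 0.168
grasp_force: 61.8
```

carry_out:
  plan: "-0.08 0.73 0 0 0 -0.05; -0.08 0.72 0 0 0 -0.04; -0.08 0.72 0 0 0 -0.05; -0.09 0.72 0 0 0 -0.04; -0.09 0.73 0 0 0 -0.05; -0.09 0.72 0 0 0 -0.04; -0.1 0.73 0 0 0 -0.05; -0.1 0.72 0 0 0 -0.04"

```text
time_s: 43.17
eef_pos: [0.502, -0.1726, 0.205]
eef_rot: [0.0, 1.0, 0.031, 0.001]
wrist_force: [-0.3, -0.1, -0.1]
opening: 0.167
grasp_force: 61.8
```

carry_out:
  plan: "0 0 0.23 0 0 0; 0 0 0.23 0 0 0; 0 0 0.23 0 0 0; 0 0 0.23 0 0 0; 0 0 0.23 0 0 0; 0 0 0.23 0 0 0; 0 0 0.23 0 0 0; 0 0 0 0 0 0"

```text
time_s: 43.83
eef_pos: [0.5013, -0.1699, 0.1379]
eef_rot: [-0.001, 1.0, 0.031, -0.001]
wrist_force: [0.4, -0.5, -0.5]
opening: 0.172
grasp_force: 61.9
```

carry_out:
  plan: "0 0 0.1 0 0 0; 0 0 0.1 0 0 0; 0 0 0.1 0 0 0; 0 0 0.1 0 0 0; 0 0 0.08 0 0 0; 0 0 0 0 0 0; 0 0 0 0 0 0; 0 0 0 0 0 0"

```text
time_s: 44.5
eef_pos: [0.5027, -0.1713, 0.1214]
eef_rot: [0.0, 1.0, 0.031, 0.001]
wrist_force: [-0.1, 0.1, -0.9]
opening: 0.17
grasp_force: 61.9
```

carry_out:
  plan: "0 0 0.06 0 0 0; 0 0 0.06 0 0 0; 0 0 0.05 0 0 0; 0 0 0 0 0 0; 0 0 0 0 0 0; 0 0 0 0 0 0; 0 0 0 0 0 0; 0 0 0 0 0 0"

```text
time_s: 45.17
eef_pos: [0.5026, -0.1712, 0.1145]
eef_rot: [0.0, 1.0, 0.031, 0.001]
wrist_force: [-0.0, -0.2, -1.1]
opening: 0.173
grasp_force: 61.9
```

carry_out:
  plan: "0 0 0 0 0 0; 0 0 0 0 0 0; 0 0 0 0 0 0; 0 0 0 0 0 0; 0 0 0 0 0 0; 0 0 0 0 0 0; 0 0 0 0 0 0; 0 0 0 0 0 0"
  claw: 0.35

```text
time_s: 45.83
eef_pos: [0.5026, -0.1712, 0.1144]
eef_rot: [0.0, 1.0, 0.031, 0.001]
wrist_force: [0.0, 1.4, -0.7]
opening: 0.327
grasp_force: 0.0
```

carry_out:
  plan: "0 0 -0.3 0 0 0; 0 0 -0.3 0 0 0; 0 0 -0.3 0 0 0; 0 0 -0.3 0 0 0; 0 0 -0.3 0 0 0; 0 0 -0.3 0 0 0; 0 0 -0.3 0 0 0; 0 0 -0.3 0 0 0"

```text
time_s: 46.5
eef_pos: [0.5024, -0.1712, 0.2119]
eef_rot: [0.0, 1.0, 0.031, 0.001]
wrist_force: [0.0, -0.7, -0.6]
opening: 0.324
grasp_force: 0.0
```

carry_out:
  plan: "-0.5 -0.6 0 0 0 0; -0.5 -0.6 0 0 0 0; -0.5 -0.6 0 0 0 0; -0.5 -0.6 0 0 0 0; -0.5 -0.6 0 0 0 0; -0.3 -0.6 0 0 0 0; 0 -0.6 0 0 0 0; 0 -0.6 0 0 0 0"

```text
time_s: 47.17
eef_pos: [0.3781, 0.0144, 0.211]
eef_rot: [0.0, 1.0, 0.03, 0.002]
wrist_force: [0.7, 0.1, 0.4]
opening: 0.325
grasp_force: 0.0
```

```bash
python3 - <<'E'
from h import *
c=snap('top'); d=snap('side'); print(beads(c))
o=np.zeros((460,800,3),np.uint8)
o[:,:480]=cv2.resize(np.array(c['pixels'])[150:265,390:510,::-1],(480,460),interpolation=cv2.INTER_CUBIC)
s=np.array(d['pixels'])[110:240,290:400,::-1]; o[:378,480:]=cv2.resize(s,(320,378),interpolation=cv2.INTER_CUBIC)
cv2.imwrite('pics/s1.png',o)
E
```

```text
[]
```

View pics/s1.png

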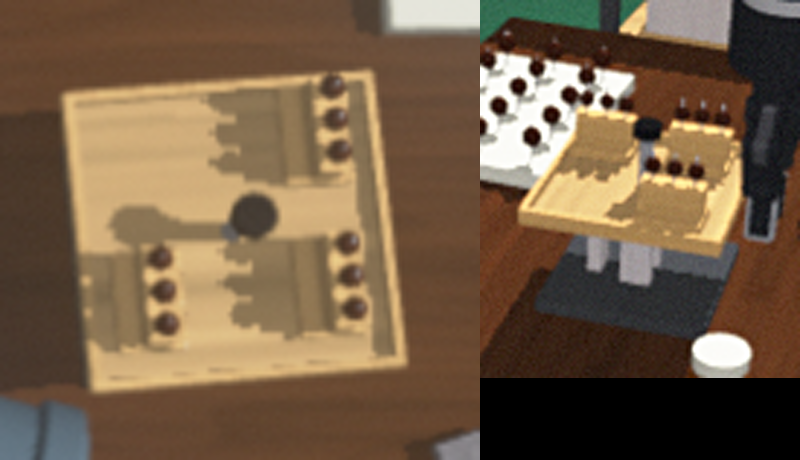

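The picture shows all three stands upright in the tray (top-view beads around (335,117), (350,275), (163,290)) with the knob clear at (254,216). Next is the knob.

```bash
python3 - <<'E'
from h import *
print(ctrl.get_obs()['q'])
plan((.5464,-.2266,.2,SHELF[2],3),(.5464,-.2266,.125,SHELF[2],1))
E
```

```text
[-2.75681280e-01 -3.01217001e-01  2.06386829e+00  1.39553153e-03
  1.37630561e+00  1.22972890e+00]
0.16 0.26 0.01 0 0 -0.65; 0.14 0.27 0.01 0 0 -0.65; 0.12 0.28 0.01 0 0 -0.65; 0.1 0.29 0.01 0 0 -0.65; 0.09 0.3 0.01 0 0 -0.65; 0.07 0.3 0.01 0 0 -0.65; 0.05 0.3 0.01 0 0 -0.65; 0.03 0.31 0.01 0 0 -0.65
0.01 0.31 0.01 0 0 -0.65; -0.01 0.31 0.01 0 0 -0.66; -0.04 0.31 0.01 0 0 -0.65; -0.05 0.3 0.01 0 0 -0.66; -0.07 0.3 0.01 0 0 -0.65; -0.09 0.29 0.01 0 0 -0.66; -0.11 0.29 0.01 0 0 -0.65; -0.13 0.28 0.01 0 0 -0.66
-0.15 0.27 0.01 0 0 -0.65; -0.17 0.26 0.02 0 0 -0.66; -0.18 0.24 0.01 0 0 -0.65; -0.2 0.23 0.02 0.01 0 -0.66; -0.21 0.22 0.01 0 0 -0.65; -0.23 0.2 0.02 0.01 0 -0.66; -0.24 0.19 0.01 0 0 -0.65; -0.26 0.18 0.02 0.01 -0.01 -0.66
-> [ 0.5466 -0.2266  0.1999] yaw 3.6
0 0 0.23 0 0 0; 0 0 0.23 0 0 0; 0 0 0.24 0 0 0; 0 0 0.23 0 0 0; 0 0 0.24 0 0 0; 0 0 0.23 0 0 0; 0 0 0.24 0 0 0; 0 0 0.23 0 0 0
-> [ 0.5466 -0.2266  0.1251] yaw 3.6
```

carry_out:
  plan: "0.16 0.26 0.01 0 0 -0.65; 0.14 0.27 0.01 0 0 -0.65; 0.12 0.28 0.01 0 0 -0.65; 0.1 0.29 0.01 0 0 -0.65; 0.09 0.3 0.01 0 0 -0.65; 0.07 0.3 0.01 0 0 -0.65; 0.05 0.3 0.01 0 0 -0.65; 0.03 0.31 0.01 0 0 -0.65"
  claw: -0.4

```text
time_s: 47.93
eef_pos: [0.4353, -0.0685, 0.2074]
eef_rot: [0.0, 0.958, 0.288, 0.001]
wrist_force: [0.9, 0.0, 1.0]
opening: 0.699
grasp_force: 0.0
```

carry_out:
  plan: "0.01 0.31 0.01 0 0 -0.65; -0.01 0.31 0.01 0 0 -0.66; -0.04 0.31 0.01 0 0 -0.65; -0.05 0.3 0.01 0 0 -0.66; -0.07 0.3 0.01 0 0 -0.65; -0.09 0.29 0.01 0 0 -0.66; -0.11 0.29 0.01 0 0 -0.65; -0.13 0.28 0.01 0 0 -0.66"

```text
time_s: 48.6
eef_pos: [0.4915, -0.1496, 0.2043]
eef_rot: [0.001, 0.85, 0.526, 0.001]
wrist_force: [0.3, -0.3, -0.5]
opening: 0.698
grasp_force: 0.0
```

carry_out:
  plan: "-0.15 0.27 0.01 0 0 -0.65; -0.17 0.26 0.02 0 0 -0.66; -0.18 0.24 0.01 0 0 -0.65; -0.2 0.23 0.02 0 0 -0.66; -0.21 0.22 0.01 0 0 -0.65; -0.23 0.2 0.02 0 0 -0.66; -0.24 0.19 0.01 0 0 -0.65; -0.26 0.18 0.02 0 0 -0.66"

```text
time_s: 49.27
eef_pos: [0.5463, -0.231, 0.1996]
eef_rot: [0.001, 0.685, 0.729, 0.0]
wrist_force: [-0.3, -0.6, 0.0]
opening: 0.697
grasp_force: 0.0
```

carry_out:
  plan: "0 0 0 0 0 0; 0 0 0 0 0 0; 0 0 0 0 0 0; 0 0 0 0 0 0; 0 0 0 0 0 0; 0 0 0 0 0 0; 0 0 0 0 0 0; 0 0 0 0 0 0"

```text
time_s: 49.93
eef_pos: [0.5462, -0.2294, 0.1994]
eef_rot: [0.001, 0.686, 0.728, 0.001]
wrist_force: [0.3, -0.3, -0.4]
opening: 0.698
grasp_force: 0.0
```

```bash
python3 - <<'E'
from h import *
plan((.5464,-.2266,.15,SHELF[2],1),(.5464,-.2266,.110,SHELF[2],1))
E
```

```text
0.01 0 0.15 0 0 0; 0.01 0 0.16 0 0 0; 0.01 0 0.15 0 0 0; 0.01 0 0.16 0 0 -0.01; 0.01 0 0.15 0.01 0 0; 0.01 0 0.16 0 0 -0.01; 0 0 0.15 0.01 0 0; 0.01 0.01 0.16 0 0 -0.01
-> [ 0.5466 -0.2266  0.1498] yaw 3.6
0 0 0.12 0 0 0; 0 0 0.13 0 0 0; 0 0 0.12 0 0 0; 0 0 0.13 0 0 0; 0 0 0.12 0 0 0; 0 0 0.13 0 0 0; 0 0 0.12 0 0 0; 0 0 0.13 0 0 0
-> [ 0.5466 -0.2266  0.1098] yaw 3.6
```

carry_out:
  plan: "0.01 0 0.16 0 0 0; 0.01 0 0.16 0 0 0; 0.01 0 0.16 0 0 0; 0.01 0 0.16 0 0 0; 0.01 0 0.16 0 0 0; 0.01 0 0.16 0 0 0; 0.01 0 0.16 0 0 0; 0 0 0.16 0 0 0"

```text
time_s: 50.6
eef_pos: [0.5461, -0.2267, 0.1473]
eef_rot: [0.001, 0.686, 0.728, 0.001]
wrist_force: [0.0, 0.2, 1.1]
opening: 0.702
grasp_force: 0.0
```

carry_out:
  plan: "0 0 0.15 0 0 0; 0 0 0.15 0 0 0; 0 0 0.15 0 0 0; 0 0 0.15 0 0 0; 0 0 0.15 0 0 0; 0 0 0.15 0 0 0; 0 0 0.1 0 0 0; 0 0 0 0 0 0"

```text
time_s: 51.27
eef_pos: [0.5456, -0.2264, 0.1068]
eef_rot: [-0.0, 0.686, 0.728, 0.001]
wrist_force: [-0.1, 0.8, 0.5]
opening: 0.702
grasp_force: 0.0
```

carry_out:
  plan: "0 0 0 0 0 0; 0 0 0 0 0 0; 0 0 0 0 0 0; 0 0 0 0 0 0; 0 0 0 0 0 0; 0 0 0 0 0 0; 0 0 0 0 0 0; 0 0 0 0 0 0"
  claw: 1

```text
time_s: 51.93
eef_pos: [0.5449, -0.227, 0.1087]
eef_rot: [-0.0, 0.686, 0.728, -0.0]
wrist_force: [-7.4, -0.1, 5.6]
opening: 0.288
grasp_force: 58.4
```

The opening (about 26 mm) says the pads hold the head as well as the stem's top. That's firm enough at 58 N, so I lift slowly.

carry_out:
  plan: "0 0 -0.1 0 0 0; 0 0 -0.1 0 0 0; 0 0 -0.1 0 0 0; 0 0 -0.1 0 0 0; 0 0 -0.1 0 0 0; 0 0 -0.1 0 0 0; 0 0 -0.1 0 0 0; 0 0 -0.1 0 0 0"

```text
time_s: 52.6
eef_pos: [0.5448, -0.2269, 0.139]
eef_rot: [-0.001, 0.686, 0.728, -0.0]
wrist_force: [-3.4, -3.9, -9.2]
opening: 0.287
grasp_force: 60.7
```

```bash
cat >> h.py <<'E'
def shelf_h(c):
    """estimate shelf height from yellowish front-rim... beads of the 3 stands via template: returns blob list"""
    a=np.array(c['pixels']).astype(int); m=((a.max(2)<110)&(a[:,:,0]-a[:,:,2]>12)).astype(np.uint8)
    n,l,s,ce=cv2.connectedComponentsWithStats(m); return [(ce[i].round(1).tolist(),int(s[i,4])) for i in range(1,n) if 8<s[i,4]<60]
E
python3 - <<'E'
from h import *
c0=load('side'); c1=snap('side','lift1.png'); print(ctrl.get_obs()['wrist_force'],cur()[0])
# vertical pixel shift of shelf's near corner region
p0=cv2.cvtColor(c0['pixels'][150:205,300:352],cv2.COLOR_RGB2GRAY)
im=cv2.cvtColor(np.array(c1['pixels'])[120:215,290:365],cv2.COLOR_RGB2GRAY)
r=cv2.matchTemplate(im,p0,cv2.TM_CCOEFF_NORMED); _,s,_,l=cv2.minMaxLoc(r); print('match',s,'shift',l[0]+290-300,l[1]+120-150)
P=w(SHELF,-.095,.1); print(proj(c0,[[*P,.111+h] for h in(0,.03,.06)]))
E
```

```text
[-4.79304078 -3.43922856 -5.77439229] [ 0.54485584 -0.22694809  0.13992498]
match 0.636036217212677 shift -10 -10
[[370.72767571 195.64139467]
 [371.61422766 185.55531207]
 [372.52678106 175.16139978]]
```

carry_out:
  plan: "0 0 -0.1 0 0 0; 0 0 -0.1 0 0 0; 0 0 -0.1 0 0 0; 0 0 -0.1 0 0 0; 0 0 -0.1 0 0 0; 0 0 -0.1 0 0 0; 0 0 -0.1 0 0 0; 0 0 -0.12 0 0 0"

```text
time_s: 53.32
eef_pos: [0.5448, -0.2269, 0.1717]
eef_rot: [-0.001, 0.686, 0.728, -0.0]
wrist_force: [-2.7, -4.3, -7.9]
opening: 0.29
grasp_force: 60.6
```

carry_out:
  plan: "0 0 0 0 0 0; 0 0 0 0 0 0; 0 0 0 0 0 0; 0 0 0 0 0 0; 0 0 0 0 0 0; 0 0 0 0 0 0; 0 0 0 0 0 0; 0 0 0 0 0 0"

```text
time_s: 53.98
eef_pos: [0.5448, -0.2269, 0.1721]
eef_rot: [-0.0, 0.686, 0.728, -0.0]
wrist_force: [-4.8, -3.2, -6.4]
opening: 0.287
grasp_force: 60.6
```

carry_out:
  plan: "0 0 -0.03 0 0 0; 0 0 0 0 0 0; 0 0 0 0 0 0; 0 0 0.03 0 0 0; 0 0 0.03 0 0 0; 0 0 0.03 0 0 0; 0 0 0.03 0 0 0; 0 0 0 0 0 0"

```text
time_s: 54.65
eef_pos: [0.5448, -0.227, 0.1689]
eef_rot: [-0.0, 0.686, 0.728, -0.0]
wrist_force: [-5.1, -2.0, -4.0]
opening: 0.289
grasp_force: 60.3
```

carry_out:
  plan: "0 0 0 0 0 0; 0 0 0 0 0 0; 0 0 0 0 0 0; 0 0 0 0 0 0; 0 0 0 0 0 0; 0 0 0 0 0 0; 0 0 0 0 0 0; 0 0 0 0 0 0"

```text
time_s: 55.32
eef_pos: [0.5448, -0.2269, 0.1689]
eef_rot: [-0.0, 0.686, 0.728, -0.0]
wrist_force: [-5.1, -2.3, -3.9]
opening: 0.287
grasp_force: 60.4
```

carry_out:
  plan: "0 0 0.03 0 0 0; 0 0 0.03 0 0 0; 0 0 0 0 0 0; 0 0 0 0 0 0; 0 0 0 0 0 0; 0 0 0 0 0 0; 0 0 0 0 0 0; 0 0 0 0 0 0"

```text
time_s: 55.98
eef_pos: [0.545, -0.2271, 0.1685]
eef_rot: [0.0, 0.686, 0.728, -0.0]
wrist_force: [-11.4, -1.3, 7.4]
opening: 0.291
grasp_force: 59.7
```

carry_out:
  plan: "0 0 0.03 0 0 0; 0 0 0.03 0 0 0; 0 0 0 0 0 0; 0 0 0 0 0 0; 0 0 0 0 0 0; 0 0 0 0 0 0; 0 0 0 0 0 0; 0 0 0 0 0 0"

```text
time_s: 56.65
eef_pos: [0.5451, -0.2272, 0.1682]
eef_rot: [0.001, 0.686, 0.728, -0.0]
wrist_force: [-16.8, 3.0, 19.0]
opening: 0.296
grasp_force: 59.1
```

The catch holds: 19 N of support at +60 mm. I relieve the push, let go and rise.

carry_out:
  plan: "0 0 -0.03 0 0 0; 0 0 -0.04 0 0 0; 0 0 0 0 0 0; 0 0 0 0 0 0; 0 0 0 0 0 0; 0 0 0 0 0 0; 0 0 0 0 0 0; 0 0 0 0 0 0"

```text
time_s: 57.32
eef_pos: [0.5449, -0.227, 0.1686]
eef_rot: [0.0, 0.686, 0.728, -0.0]
wrist_force: [-9.8, -0.8, 6.6]
opening: 0.286
grasp_force: 59.8
```

carry_out:
  plan: "0 0 0 0 0 0; 0 0 0 0 0 0; 0 0 0 0 0 0; 0 0 0 0 0 0; 0 0 0 0 0 0; 0 0 0 0 0 0; 0 0 0 0 0 0; 0 0 0 0 0 0"
  claw: -0.4

```text
time_s: 57.98
eef_pos: [0.5462, -0.2267, 0.1672]
eef_rot: [0.001, 0.686, 0.728, 0.001]
wrist_force: [0.9, 1.2, 0.4]
opening: 0.704
grasp_force: 0.0
```

carry_out:
  plan: "0 0 -0.4 0 0 0; 0 0 -0.4 0 0 0; 0 0 -0.4 0 0 0; 0 0 -0.4 0 0 0; 0 0 -0.4 0 0 0; 0 0 -0.4 0 0 0; 0 0 -0.4 0 0 0; 0 0 0 0 0 0"

```text
time_s: 58.65
eef_pos: [0.5474, -0.2277, 0.2832]
eef_rot: [0.004, 0.686, 0.728, 0.001]
wrist_force: [0.2, -0.6, 0.9]
opening: 0.7
grasp_force: 0.0
```

```bash
python3 - <<'E'
from h import *
c=load('top') # lid handle from picture taken with lid open: t1 crop bar ends (130,131)-(325,131), /4 +(215,120)
for th in (70,72,74,75,76,78,80):
    t=np.radians(th); x=-.245*np.cos(t)+.03*np.sin(t); z=.045+.245*np.sin(t)+.03*np.cos(t)
    print(th, x.round(4), z.round(4), proj(c,[[*w(HOOD,.1+x,0),z]]))
print('seen',215+227.5/4,120+131/4)
plan((.56,-.05,.33,np.radians(2),1),(.644,.2002,.33,HOOD[2],2))
E
```

```text
70 -0.0556 0.2855 [[270.82456843 165.34426308]]
72 -0.0472 0.2873 [[270.85132567 161.41747774]]
74 -0.0387 0.2888 [[270.89461234 157.49573016]]
75 -0.0344 0.2894 [[270.92243169 155.53927739]]
76 -0.0302 0.29 [[270.95434984 153.5871188 ]]
78 -0.0216 0.2909 [[271.03040766 149.69970324]]
80 -0.013 0.2915 [[271.12260405 145.84146775]]
seen 271.875 152.75
0.55 0.07 -0.15 0.01 0 0.03; 0.55 0.07 -0.15 0.01 0.01 0.03; 0.55 0.07 -0.15 0.01 0 0.03; 0.55 0.07 -0.15 0.01 0.01 0.03; 0.55 0.07 -0.15 0.01 0 0.03; 0.56 0.06 -0.14 0.01 0.01 0.03; 0.55 0.06 -0.14 0.01 0 0.03; 0.56 0.06 -0.15 0 0.01 0.03
-> [ 0.5599 -0.05    0.33  ] yaw 2.0
0.39 0.15 0 0 0 0.04; 0.39 0.14 0 0 0 0.04; 0.39 0.14 0 0 0 0.04; 0.39 0.14 0 0 0 0.04; 0.39 0.14 0 0 0 0.04; 0.39 0.14 0 0 0 0.04; 0.39 0.14 0 0 0 0.04; 0.39 0.13 0 0 0 0.05
0.39 0.13 0 0 0 0.04; 0.39 0.13 0 0 0 0.05; 0.39 0.13 0 0 0 0.04; 0.39 0.13 0 0 0 0.05; 0.39 0.12 0 0 0 0.04; 0.39 0.12 0 0 0 0.05; 0.39 0.12 0 0 0 0.04; 0.4 0.13 0 0 0 0.05
-> [0.6441 0.2004 0.33  ] yaw -1.9
```

carry_out:
  plan: "0.55 0.07 -0.15 0.01 0 0.03; 0.55 0.07 -0.15 0.01 0.01 0.03; 0.55 0.07 -0.15 0.01 0 0.03; 0.55 0.07 -0.15 0.01 0.01 0.03; 0.55 0.07 -0.15 0.01 0 0.03; 0.56 0.06 -0.14 0.01 0.01 0.03; 0.55 0.06 -0.14 0.01 0 0.03; 0.56 0.06 -0.15 0 0.01 0.03"
  claw: 0.45

```text
time_s: 59.32
eef_pos: [0.5583, -0.048, 0.3256]
eef_rot: [-0.004, 0.695, 0.719, -0.001]
wrist_force: [0.6, -0.4, -0.3]
opening: 0.272
grasp_force: 0.0
```

carry_out:
  plan: "0.39 0.15 0 0 0 0.04; 0.39 0.14 0 0 0 0.04; 0.39 0.14 0 0 0 0.04; 0.39 0.14 0 0 0 0.04; 0.39 0.14 0 0 0 0.04; 0.39 0.14 0 0 0 0.04; 0.39 0.14 0 0 0 0.04; 0.39 0.13 0 0 0 0.05"

```text
time_s: 59.98
eef_pos: [0.6007, 0.0773, 0.3255]
eef_rot: [-0.004, 0.706, 0.708, -0.001]
wrist_force: [-0.3, 0.3, 0.3]
opening: 0.277
grasp_force: 0.0
```

carry_out:
  plan: "0.39 0.13 0 0 0 0.04; 0.39 0.13 0 0 0 0.05; 0.39 0.13 0 0 0 0.04; 0.39 0.13 0 0 0 0.05; 0.39 0.12 0 0 0 0.04; 0.39 0.12 0 0 0 0.05; 0.39 0.12 0 0 0 0.04; 0.4 0.13 0 0 0 0.05"

```text
time_s: 60.65
eef_pos: [0.6428, 0.2019, 0.3256]
eef_rot: [-0.004, 0.719, 0.695, -0.001]
wrist_force: [0.2, 0.1, 0.2]
opening: 0.277
grasp_force: 0.0
```

carry_out:
  plan: "0 0 0 0 0 0; 0 0 0 0 0 0; 0 0 0 0 0 0; 0 0 0 0 0 0; 0 0 0 0 0 0; 0 0 0 0 0 0; 0 0 0 0 0 0; 0 0 0 0 0 0"

```text
time_s: 61.32
eef_pos: [0.6429, 0.2008, 0.3273]
eef_rot: [-0.003, 0.719, 0.695, -0.001]
wrist_force: [-0.3, -0.4, -0.1]
opening: 0.271
grasp_force: 0.0
```

```bash
python3 - <<'E'
from h import *
c=snap('side','fin1.png'); crop(c,285,90,405,215,4,'s2.png')
print([np.degrees(1) and proj(c,[[*w(SHELF,-.04,.058+0),.111+.06+.059],[*w(SHELF,-.04,.058),.111+.059]])-[285,90]])
plan((.6450,.2,.28,HOOD[2],1),(.6450,.2,.253,HOOD[2],1))
E
```

```text
[array([[71.54949349, 53.78442452],
       [70.24162397, 74.99649636]])]
0 0.01 0.15 -0.01 0 0; 0 0.01 0.15 -0.01 0 0; 0 0.01 0.15 -0.01 -0.01 0; 0 0.01 0.15 0 0 0; -0.01 0 0.15 -0.01 -0.01 0; 0 0.01 0.14 0 0 0; -0.01 0 0.15 -0.01 -0.01 0; 0 0.01 0.14 0 0 -0.01
-> [0.6451 0.2002 0.2801] yaw -1.9
0 0 0.08 0 0 0; 0 0 0.09 0 0 0; 0 0 0.08 0 0 0; 0 0 0.09 0 0 0; 0 0 0.08 0 0 0; 0 0 0.09 0 0 0; 0 0 0.08 0 0 0; 0 0 0.09 0 0 0
-> [0.6451 0.2002 0.2529] yaw -1.9
```

View pics/s2.png

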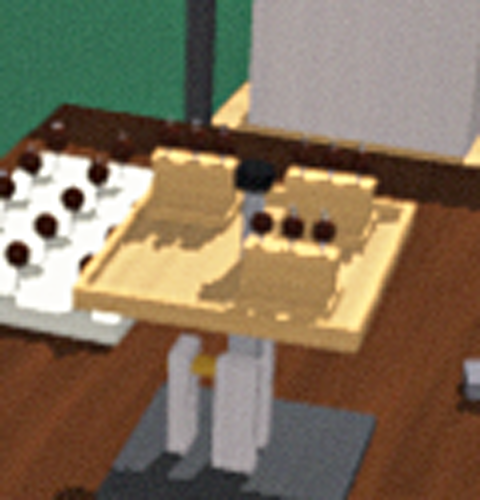

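The crop shows the shelf raised with all three stands upright (near beads at (262–323,225), knob (253,175)). Now the handle.

carry_out:
  plan: "0 0.01 0.15 -0.01 0 0; 0 0.01 0.15 -0.01 0 0; 0 0.01 0.15 -0.01 -0.01 0; 0 0.01 0.15 0 0 0; 0 0 0.15 -0.01 -0.01 0; 0 0.01 0.14 0 0 0; 0 0 0.15 -0.01 -0.01 0; 0 0.01 0.14 0 0 0"

```text
time_s: 62.03
eef_pos: [0.645, 0.2013, 0.2791]
eef_rot: [-0.0, 0.719, 0.695, -0.0]
wrist_force: [-0.0, -0.5, -0.1]
opening: 0.277
grasp_force: 0.0
```

carry_out:
  plan: "0 0 0.08 0 0 0; 0 0 0.09 0 0 0; 0 0 0.08 0 0 0; 0 0 0.09 0 0 0; 0 0 0.08 0 0 0; 0 0 0.09 0 0 0; 0 0 0.08 0 0 0; 0 0 0 0 0 0"

```text
time_s: 62.7
eef_pos: [0.6447, 0.2011, 0.2553]
eef_rot: [-0.001, 0.719, 0.695, -0.001]
wrist_force: [-0.2, 0.4, -0.4]
opening: 0.271
grasp_force: 0.0
```

carry_out:
  plan: "0 0 0 0 0 0; 0 0 0 0 0 0; 0 0 0 0 0 0; 0 0 0 0 0 0; 0 0 0 0 0 0; 0 0 0 0 0 0; 0 0 0 0 0 0; 0 0 0 0 0 0"
  claw: 1

```text
time_s: 63.37
eef_pos: [0.6452, 0.2012, 0.2563]
eef_rot: [-0.0, 0.719, 0.695, 0.0]
wrist_force: [1.3, 0.6, -1.5]
opening: 0.09
grasp_force: 58.5
```

```bash
python3 - <<'E'
from h import *
p,R=cur(); p0=p.copy(); print(p0)
hx=np.array([np.cos(HOOD[2]),np.sin(HOOD[2]),0])
pos=lambda t: np.array([-.245*np.cos(t)+.03*np.sin(t), .245*np.sin(t)+.03*np.cos(t)])
T0=np.radians(76); n=40
for i in range(n):
    d=pos(T0*(n-i-1)/n)-pos(T0); tgt=p0+hx*d[0]+np.array([0,0,d[1]])
    v=np.round(R.T@(tgt-p)/.04,2)+0.; p=p+R@v*.04
    print('%g %g %g 0 0 0'%tuple(v),end='; ' if i%8<7 else '\n')
print(p)
E
```

```text
[0.64523006 0.20119254 0.25632423]
0 -0.2 0.03 0 0 0; 0 -0.2 0.03 0 0 0; 0 -0.2 0.05 0 0 0; 0 -0.2 0.04 0 0 0; 0 -0.2 0.06 0 0 0; 0 -0.2 0.06 0 0 0; 0 -0.19 0.07 0 0 0; 0 -0.19 0.07 0 0 0
0 -0.19 0.08 0 0 0; 0 -0.18 0.09 0 0 0; 0 -0.19 0.09 0 0 0; 0 -0.17 0.1 0 0 0; 0 -0.18 0.11 0 0 0; 0 -0.17 0.11 0 0 0; 0 -0.17 0.11 0 0 0; 0 -0.17 0.12 0 0 0
0 -0.16 0.13 0 0 0; 0 -0.15 0.13 0 0 0; 0 -0.15 0.14 0 0 0; 0 -0.15 0.14 0 0 0; 0 -0.14 0.15 0 0 0; 0 -0.14 0.15 0 0 0; 0 -0.13 0.16 0 0 0; 0 -0.13 0.16 0 0 0
0 -0.12 0.16 0 0 0; 0 -0.12 0.17 0 0 0; 0 -0.11 0.17 0 0 0; 0 -0.1 0.18 0 0 0; 0 -0.1 0.18 0 0 0; 0 -0.09 0.18 0 0 0; 0 -0.09 0.19 0 0 0; 0 -0.08 0.19 0 0 0
0 -0.07 0.19 0 0 0; 0 -0.07 0.19 0 0 0; 0 -0.06 0.19 0 0 0; 0 -0.06 0.2 0 0 0; 0 -0.05 0.2 0 0 0; 0 -0.04 0.2 0 0 0; 0 -0.03 0.2 0 0 0; 0 -0.03 0.2 0 0 0
[0.43054085 0.20857689 0.04154041]
```

carry_out:
  plan: "0 -0.2 0.03 0 0 0; 0 -0.2 0.03 0 0 0; 0 -0.2 0.05 0 0 0; 0 -0.2 0.04 0 0 0; 0 -0.2 0.06 0 0 0; 0 -0.2 0.06 0 0 0; 0 -0.19 0.07 0 0 0; 0 -0.19 0.07 0 0 0"

```text
time_s: 64.03
eef_pos: [0.5812, 0.2034, 0.2405]
eef_rot: [0.0, 0.719, 0.695, 0.0]
wrist_force: [1.5, -0.0, 2.5]
opening: 0.092
grasp_force: 58.8
```

carry_out:
  plan: "0 -0.19 0.08 0 0 0; 0 -0.18 0.09 0 0 0; 0 -0.19 0.09 0 0 0; 0 -0.17 0.1 0 0 0; 0 -0.18 0.11 0 0 0; 0 -0.17 0.11 0 0 0; 0 -0.17 0.11 0 0 0; 0 -0.17 0.12 0 0 0"

```text
time_s: 64.7
eef_pos: [0.5245, 0.2054, 0.2069]
eef_rot: [-0.0, 0.719, 0.695, 0.0]
wrist_force: [-5.1, 0.0, 8.6]
opening: 0.087
grasp_force: 60.8
```

carry_out:
  plan: "0 -0.16 0.13 0 0 0; 0 -0.15 0.13 0 0 0; 0 -0.15 0.14 0 0 0; 0 -0.15 0.14 0 0 0; 0 -0.14 0.15 0 0 0; 0 -0.14 0.15 0 0 0; 0 -0.13 0.16 0 0 0; 0 -0.13 0.16 0 0 0"

```text
time_s: 65.37
eef_pos: [0.4789, 0.2069, 0.1603]
eef_rot: [-0.0, 0.719, 0.695, 0.0]
wrist_force: [2.5, 0.1, -1.5]
opening: 0.091
grasp_force: 61.1
```

carry_out:
  plan: "0 -0.12 0.16 0 0 0; 0 -0.12 0.17 0 0 0; 0 -0.11 0.17 0 0 0; 0 -0.1 0.18 0 0 0; 0 -0.1 0.18 0 0 0; 0 -0.09 0.18 0 0 0; 0 -0.09 0.19 0 0 0; 0 -0.08 0.19 0 0 0"

```text
time_s: 66.03
eef_pos: [0.4462, 0.208, 0.1036]
eef_rot: [-0.0, 0.719, 0.695, -0.0]
wrist_force: [-0.2, 0.4, 1.2]
opening: 0.085
grasp_force: 59.9
```

carry_out:
  plan: "0 -0.07 0.19 0 0 0; 0 -0.07 0.19 0 0 0; 0 -0.06 0.19 0 0 0; 0 -0.06 0.2 0 0 0; 0 -0.05 0.2 0 0 0; 0 -0.04 0.2 0 0 0; 0 -0.03 0.2 0 0 0; 0 -0.03 0.2 0 0 0"

```text
time_s: 66.7
eef_pos: [0.4303, 0.2086, 0.0412]
eef_rot: [-0.0, 0.719, 0.695, 0.0]
wrist_force: [-16.7, -4.0, 56.5]
opening: 0.087
grasp_force: 66.3
```

carry_out:
  plan: "0 0 0.02 0 0 0; 0 0 0 0 0 0; 0 0 0 0 0 0; 0 0 0 0 0 0; 0 0 0 0 0 0; 0 0 0 0 0 0; 0 0 0 0 0 0; 0 0 0 0 0 0"

```text
time_s: 67.37
eef_pos: [0.4303, 0.2086, 0.0407]
eef_rot: [-0.0, 0.719, 0.695, -0.0]
wrist_force: [-2.4, 0.3, 5.1]
opening: 0.087
grasp_force: 61.7
```

The lid is down on its rim. Letting go and rising clear.

carry_out:
  plan: "0 0 0 0 0 0; 0 0 0 0 0 0; 0 0 0 0 0 0; 0 0 0 0 0 0; 0 0 0 0 0 0; 0 0 0 0 0 0; 0 0 0 0 0 0; 0 0 0 0 0 0"
  claw: 0.48

```text
time_s: 68.03
eef_pos: [0.4279, 0.2084, 0.0397]
eef_rot: [-0.002, 0.719, 0.695, -0.002]
wrist_force: [-8.1, 0.5, 3.4]
opening: 0.256
grasp_force: 0.0
```

carry_out:
  plan: "0 0 -0.4 0 0 0; 0 0 -0.4 0 0 0; 0 0 -0.4 0 0 0; 0 0 -0.4 0 0 0; 0 0 -0.4 0 0 0; 0 0 -0.4 0 0 0; 0 0 -0.4 0 0 0; 0 0 -0.4 0 0 0"

```text
time_s: 68.7
eef_pos: [0.4302, 0.2084, 0.169]
eef_rot: [-0.0, 0.719, 0.695, -0.0]
wrist_force: [0.7, 0.2, 0.4]
opening: 0.26
grasp_force: 0.0
```

carry_out:
  plan: "0 -0.2 -0.2 0 0 0; 0 -0.2 -0.2 0 0 0; 0 -0.2 -0.2 0 0 0; 0 -0.2 0 0 0 0; 0 -0.2 0 0 0 0; 0 0 0 0 0 0; 0 0 0 0 0 0; 0 0 0 0 0 0"

```text
time_s: 69.37
eef_pos: [0.3904, 0.2098, 0.1923]
eef_rot: [-0.0, 0.719, 0.695, -0.0]
wrist_force: [-0.1, 0.7, -0.3]
opening: 0.255
grasp_force: 0.0
```

```bash
python3 - <<'E'
from h import *
c=snap('side'); d=snap('top')
o=np.zeros((480,800,3),np.uint8)
o[:,:480]=cv2.resize(np.array(c['pixels'])[100:360,170:430,::-1],(480,480),interpolation=cv2.INTER_CUBIC)
o[:240,480:]=cv2.resize(np.array(d['pixels'])[:,:,::-1],(320,240),interpolation=cv2.INTER_AREA)
o[240:480,480:]=cv2.resize(np.array(d['pixels'])[155:260,395:535,::-1],(320,240),interpolation=cv2.INTER_CUBIC)
cv2.imwrite('pics/end.png',o)
E
```

```text
(no output)
```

View pics/end.png

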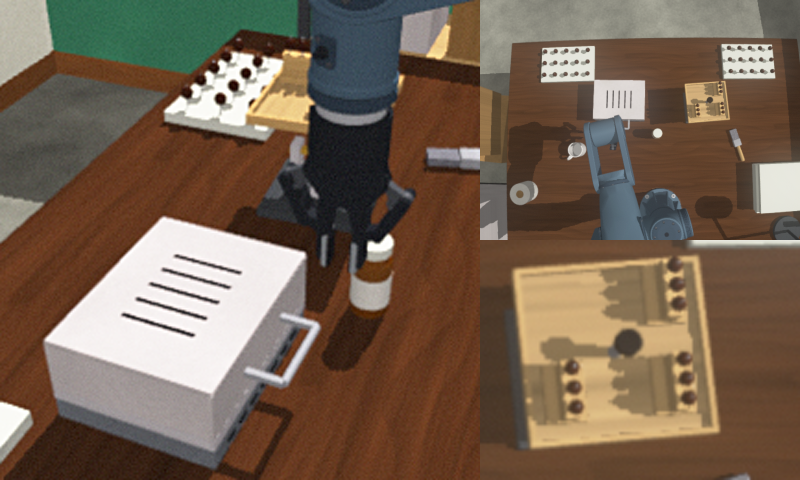

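The final picture shows the lid shut at (45–305, 220–470), three stands upright on the raised shelf, and the mug and jar still standing. Handing in.

```bash
python3 -c "
from bench import ctrl; print(ctrl.hand_in())"
```

```text
the job is handed in; nothing more can be done
None
```

I handed the job in, verdict unknown: the hand-in call returned nothing. In the last pictures the lid is shut, all three stands found are upright on the shelf, which the catch held in the upper notch, and the mug and jar look undisturbed; on the first grasp attempt the gripper pressed on the lid and the wrist read about 70 N, so the 40 N body limit may have been passed.

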